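# Box up the pipe fittings and pin the toggle

### The job

Throw the chrome toggle right over to open the parts box, put every copper union into the small compartment and every aluminium barbed adapter into the big one, then swing the toggle back to shut the lid. Finally lock the toggle: pass the steel pin through both eyelets of its bracket, from either side, pushed fully home until its handle meets the bracket. Leave the zinc bushing and the T-bolt clamp on the cart where they are.

Things in the scene. Friction and masses are not known exactly. Their poses are not given: they have to be found in the camera images.
- partsbox: grey steel parts box fixed on the cart, 150 mm (x) by 230 mm (y), rim 70 mm high; origin under its centre; x points away from the robot. A wall along x at y = 21 mm, its top 64 mm high, divides it into a big compartment (-y side, 130 mm inside in y) and a small one (+y side, 88 mm); both are 142 mm long in x. Walls and floor are 4 mm
- big_floor (a point): middle of the big compartment's floor
- small_floor (a point): middle of the small compartment's floor
- lid (a joint): angle of the box's hinged lid, 0 shut to 2.4 rad open (leaning back beyond the box's +x rim, where it is hinged; then about 175 mm high). It is driven by the toggle: lid = 2.18 x toggle, and it is spring-balanced
- toggle (a joint): angle of the chrome toggle lever that works the lid by a linkage under the cart top: 0 lid shut, 1.1 rad lid open. At 0 it leans 0.55 rad from upright to the bracket's -x, at 1.1 as far to +x; it swings in the bracket's x-z plane about a pivot 25 mm above the cart at x = 0. It stays where it is left; about 3 N at the tip moves it
- toggle_tip (a point): middle of the toggle's thick end: 90 mm from the pivot, 20 mm thick there, and it ends 10 mm further on
- bracket: toggle bracket fixed on the cart; origin under its centre. A base plate 96 x 90 mm, 10 mm high, and two upright cheek plates, 6 mm thick, 36 mm wide (x), 72 mm high at the top, at y = +21 and -21 mm on either side of the toggle. Each has an eyelet (hole of 12 mm diameter) 55 mm above the cart at x = 0; both lie on one level line along the bracket's y
- eyelets (a point): the point on the line of the two eyelets midway between the cheeks; outer cheek faces are 24 mm away along y to either side. With the toggle at 0 the line passes clear beside the lever on its +x side, so that a pin there blocks it
- pin: locking pin lying on the cart: a square wooden handle 18 x 18 x 55 mm and a steel shaft of 9 mm diameter, 60 mm long, with a tapered end. Origin at the handle's centre on the axis (9 mm above the cart when lying); +x points along the shaft; the shoulder (handle end) is at x = 27.5 mm, the tip at 87.5 mm. About 60 g. Any side of the handle may lie up
- pin_mid (a point): point on the pin's shaft, 24 mm from the shoulder; it meets point eyelets when the pin is fully home, shoulder against a cheek
- union0: copper pipe union, a straight piece 44 mm long lying on its side: a hexagon 30 mm across flats and 16 mm long in the middle, round ends of 24 mm diameter. The origin is its centre (15 mm above the cart when lying), x along its length. Weighs about 90 g. May be absent (None)
- union1: copper pipe union, a straight piece 44 mm long lying on its side: a hexagon 30 mm across flats and 16 mm long in the middle, round ends of 24 mm diameter. The origin is its centre (15 mm above the cart when lying), x along its length. Weighs about 90 g. May be absent (None)
- union2: copper pipe union, a straight piece 44 mm long lying on its side: a hexagon 30 mm across flats and 16 mm long in the middle, round ends of 24 mm diameter. The origin is its centre (15 mm above the cart when lying), x along its length. Weighs about 90 g. May be absent (None)
- adapter0: aluminium barbed hose adapter lying on its side, 62 mm long: a hexagon 22 mm across flats, 12 mm long, between a stub of 20 mm diameter and a barbed stem of 14 to 17 mm. The origin is the middle of the hexagon on the long axis (11 mm above the cart when lying); the stem ends at x = +38 mm, the stub at -24 mm. About 50 g. May be absent (None)
- adapter1: aluminium barbed hose adapter lying on its side, 62 mm long: a hexagon 22 mm across flats, 12 mm long, between a stub of 20 mm diameter and a barbed stem of 14 to 17 mm. The origin is the middle of the hexagon on the long axis (11 mm above the cart when lying); the stem ends at x = +38 mm, the stub at -24 mm. About 50 g. May be absent (None)
- adapter2: aluminium barbed hose adapter lying on its side, 62 mm long: a hexagon 22 mm across flats, 12 mm long, between a stub of 20 mm diameter and a barbed stem of 14 to 17 mm. The origin is the middle of the hexagon on the long axis (11 mm above the cart when lying); the stem ends at x = +38 mm, the stub at -24 mm. About 50 g. May be absent (None)
- bushing: zinc reducer bushing, a stepped round piece 34 mm across and 26 mm high; a bystander
- tclamp: steel T-bolt hose clamp, a flat ring 56 mm across and 20 mm high with a bolt at its side; a bystander

How it is judged:
By the outcome, as a careful person would: the job done as asked, in the order asked, and still so for the second after the job is handed in, with the robot touching nothing.
Of union0, union1, union2, adapter0, adapter1, adapter2 only 3 to 5 are there at a start; the rules pass over those that are not, and their reading is None.
At some moment in a run one of union0, union1, union2, adapter0, adapter1, adapter2 may be knocked a few centimetres aside while the robot is not near it.
Once in a run the grip may slacken for a moment while it holds something.
It also fails if it takes over 210 s, if anything falls off the work surface, if the arm or the gripper's body presses on something with over 40 N, if the wrist force passes 120 N, or if a joint passes its speed limit or range.

### The arm

A 6-joint arm with a two-finger parallel gripper is mounted at the origin on the work surface. World frame = base frame: x ahead of the robot, y to its left, z up, the work surface at z = 0. Lengths are in m, angles in rad, forces in N, time in s.
With the tool pointing down it reaches from about 0.275 to 0.825 m from the base axis. Payload 5.2 kg.
Tool frame: the origin (TCP) lies at the very end of the fingers, on their centre line; the grasp point (between the pads) lies 19 mm behind it; z points along the fingers, y is the line along which they close (so a half turn about z gives the same grasp; the last joint's range is limited). The gripper opens to 93 mm and grips with 3 to 60 N. Pads are 15 mm wide; open, the fingers measure 128 mm over their backs; the gripper's body (75 mm by 188 mm) begins 65 mm behind the grasp point.
Start: joints at [-1.38, 0.259, 1.535, -0, 1.348, -0.203], TCP at [0.211, -0.508, 0.219] pointing down, gripper open.
Joint ranges: [-3.14, 3.14], [-0.91, 2.08], [0.19, 2.58], [-1.22, 4.36], [0.22, 2.71], [-3.12, 3.12]. Speed limits (rad/s): [2.57, 2.57, 3.14, 3.14, 3.14, 3.14].

### API

Orientations are given as a rotation vector (axis times angle).
In Python, from workcell import bot gives the robot as it stands. The module is installed in compiled form; this text tells all that it offers.
- The arm moves only by the tool apply_moves, never from a script. Its arguments are lists of equal length, an entry for each row: "grip": the gripper command: -1 is fully open, 1 is shut, values between are in proportion; "linear": the shift along the tool's x, y, z in m, a list of three; "turn": the turn, a rotation vector about the tool's x, y, z in rad, a list of three. In form: {"grip": [grip, ...], "linear": [[x, y, z], ...], "turn": [[wx, wy, wz], ...]}. A call has 1 to 5 rows; each row is the pose to reach, as a shift and turn from the pose commanded when the call began, along the tool's axes at that moment; what a row does not reach only later rows make up. A row lasts 1/12 s, in which the tool goes at most 41.7 mm and 7.16 degrees, less where a joint would pass 70% of its speed; a pose out of reach is approached as far as the arm can. A call with a gripper value outside its range is refused whole. The fingers move at their own pace and stop on an object; "grip_force" is the grip in N (left out, the last holds). Time passes only in rows, so rows that repeat a pose let the fingers close. It gives the time, the measured TCP pose, the force, the opening and the grip force at its end, in the units of the state.
- bot.observe(): the state, without advancing time (a new reading comes with each control period).
- bot.camera(name): name is "side" or "top"; returns a dict with "image" (420x560x3 uint8, red, green, blue), "vertical_fov" (degrees; the focal length in pixels is half the picture's height over the tangent of half this angle, whatever the lens; pixels are square), "cx", "cy" (the principal point, pixels), "rvec" (rotation vector, rad) and "tvec" (3), from world to camera coordinates, as OpenCV has them. Camera axes: x right, y down, z forward; pixel columns grow to the right and rows downward; lengths in m; the calibration is good to about 2 mm. A picture is of the moment at which its call begins. There is no depth.
- bot.close_job(): hands the job in; it is judged then, once.
Trained networks look in a picture, given as the dict that the camera call returned (one of the last four; its "shot" number tells which), for a name from the list of things; names that differ only in an ending like _2 or _b are one class to them, and where a whole thing is asked for, a point or a joint stands for the part that bears it (a point fixed in the world has none). Each returns a list of dicts, best first, with "conf" (0 to 1); they miss things now and then, are a little off and sometimes report something else, mostly with a low value. They report only what shows in the picture. A call takes as long as a camera call.
- bot.boxes_of(picture, label): "bbox" ([left, top, right, bottom] in pixels, round what is visible of it).
- bot.silhouettes(picture, label): "region" (420x560 bool, what is visible of it) and "bbox" ([left, top, right, bottom] in pixels, round what is visible of it).
The state is a dict: "t": time; "joint_pos": joint angles; "qd": joint speeds; "joint_torque": joint torques, N m; "tcp_pos": TCP position; "orientation": TCP orientation; "contact_force": force on the tool from outside, world axes, zero at the start; "wrist_torque": the same for the moment, N m; "opening": finger opening in m; "grip_force": force on a finger pad.
Only numpy, scipy, OpenCV 4.12 (cv2) and the standard library are available. Lean on these libraries where they do the work, as an engineer would, in place of code of your own. Each camera call takes 0.05 s, during which the arm holds its last target. There are 200 camera calls.

## Working session

There is one attempt and no reset: what is moved stays moved. The work goes in short steps, Python scripts to look and compute and a tool call to move; the robot and the scene stay as the last step left them, time stands still between calls to the robot, and variables do not carry over. Pictures are saved under pics/ and viewed, at most 14 in all, crops included, and the job is handed in when it is done.

Besides the shell and the picture viewer there is one more tool, called after ">>>" as name(argument=value, ...) on one line, values as JSON. apply_moves: Moves the arm, as the interface text tells. Its arguments: {"type":"object","properties":{"grip":{"type":"array","items":{"type":"number"}},"linear":{"type":"array","items":{"type":"array","items":{"type":"number"}}},"turn":{"type":"array","items":{"type":"array","items":{"type":"number"}}},"grip_force":{"type":"number"}},"required":["grip","linear","turn"]}

```bash
mkdir -p pics; cat > h.py <<'E'
import numpy as np, cv2
from workcell import bot
from scipy.spatial.transform import Rotation as R
def cam(n,save=None):
    c=bot.camera(n)
    if save: cv2.imwrite(f'pics/{save}.png',c['image'][:,:,::-1])
    return c
def K(c):
    f=210/np.tan(np.radians(c['vertical_fov'])/2); return np.array([[f,0,c['cx']],[0,f,c['cy']],[0,0,1.]])
def ray(c,u,v):
    Rm=cv2.Rodrigues(np.array(c['rvec'],float))[0]; t=np.array(c['tvec'],float)
    d=Rm.T@np.linalg.inv(K(c))@np.array([u,v,1.]); return -Rm.T@t,d
def onz(c,u,v,z):
    o,d=ray(c,u,v); return o+d*(z-o[2])/d[2]
def proj(c,P):
    return cv2.projectPoints(np.array(P,float).reshape(-1,1,3),np.array(c['rvec'],float),np.array(c['tvec'],float),K(c),None)[0].reshape(-1,2)
E
python3 - <<'E'
from h import *
s=bot.observe(); print({k:np.round(v,3) for k,v in s.items()})
for n in('top','side'):
    c=cam(n,n+'0'); print(n,c['vertical_fov'],c['cx'],c['cy'],ray(c,280,210))
    for l in ['partsbox','bracket','toggle','pin','union0','adapter0','bushing','tclamp']:
        for b in bot.boxes_of(c,l): print(l,round(b['conf'],2),np.round(b['bbox']), np.round(onz(c,(b['bbox'][0]+b['bbox'][2])/2,(b['bbox'][1]+b['bbox'][3])/2,.012),3))
E
```

```text
{'t': np.float64(0.0), 'joint_pos': array([-1.38 ,  0.259,  1.536, -0.   ,  1.348, -0.203]), 'qd': array([-0.001,  0.   ,  0.001, -0.001, -0.001,  0.   ]), 'joint_torque': array([ 1.0000e-03, -4.3731e+01, -2.8400e+01,  7.2000e-02,  4.1000e-02,
       -0.0000e+00]), 'tcp_pos': array([ 0.211, -0.507,  0.218]), 'orientation': array([-3.079, -0.614,  0.   ]), 'contact_force': array([ 0.055, -0.411, -0.126]), 'wrist_torque': array([ 0.014, -0.028, -0.025]), 'grip_force': np.float64(0.0), 'opening': np.float64(0.093)}
top 46.24505690071171 277.99754771590204 206.93528924392047 (array([0.3886453 , 0.01733853, 1.18437821]), array([ 0.12692289,  0.015195  , -0.99182413]))
partsbox 0.76 [ 93. 162. 208. 243.] [0.556 0.349 0.012]
bracket 0.83 [408. 195. 458. 243.] [ 0.518 -0.33   0.012]
bracket 0.55 [264. 230. 281. 279.] [0.432 0.052 0.012]
toggle 0.71 [432. 218. 447. 237.] [ 0.498 -0.343  0.012]
pin 0.54 [268. 230. 281. 280.] [0.431 0.048 0.012]
pin 0.52 [295. 173. 311. 188.] [ 0.61  -0.019  0.012]
union0 0.64 [284. 192. 296. 211.] [0.56  0.012 0.012]
union0 0.54 [350. 193. 363. 211.] [ 0.558 -
[... 546 characters left out ...]
84.] [0.554 0.337 0.012]
bracket 0.59 [310. 124. 352. 159.] [ 0.519 -0.341  0.012]
bracket 0.52 [182. 264. 291. 376.] [0.563 0.332 0.012]
bracket 0.32 [302. 236. 343. 244.] [0.435 0.046 0.012]
toggle 0.43 [333. 124. 350. 141.] [ 0.497 -0.398  0.012]
pin 0.71 [303. 235. 340. 248.] [0.437 0.052 0.012]
union0 0.57 [286. 191. 302. 209.] [ 0.553 -0.065  0.012]
union0 0.5 [296. 169. 312. 185.] [ 0.554 -0.159  0.012]
union0 0.46 [276. 217. 291. 224.] [0.556 0.019 0.012]
adapter0 0.51 [311. 124. 350. 159.] [ 0.52  -0.342  0.012]
adapter0 0.47 [238. 184. 262. 197.] [ 0.686 -0.056  0.012]
bushing 0.41 [261. 202. 275. 214.] [ 0.613 -0.011  0.012]
tclamp 0.56 [270. 145. 288. 166.] [ 0.657 -0.226  0.012]
```

```bash
python3 - <<'E'
import cv2,numpy as np
i=cv2.imread('pics/top0.png')
a=cv2.resize(i[125:290,250:470],None,fx=3.6,fy=3.6,interpolation=cv2.INTER_CUBIC); cv2.imwrite('pics/a.png',a)
E
```

```text
(no output)
```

View pics/top0.png

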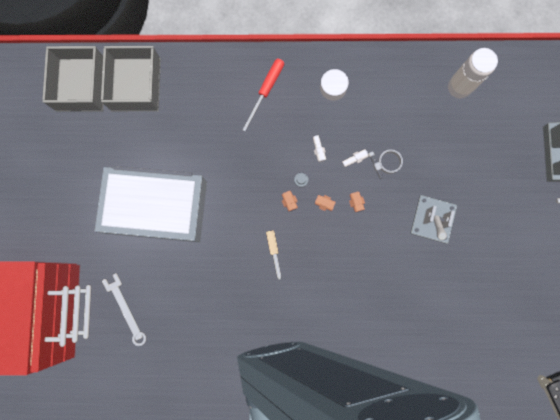

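View pics/a.png

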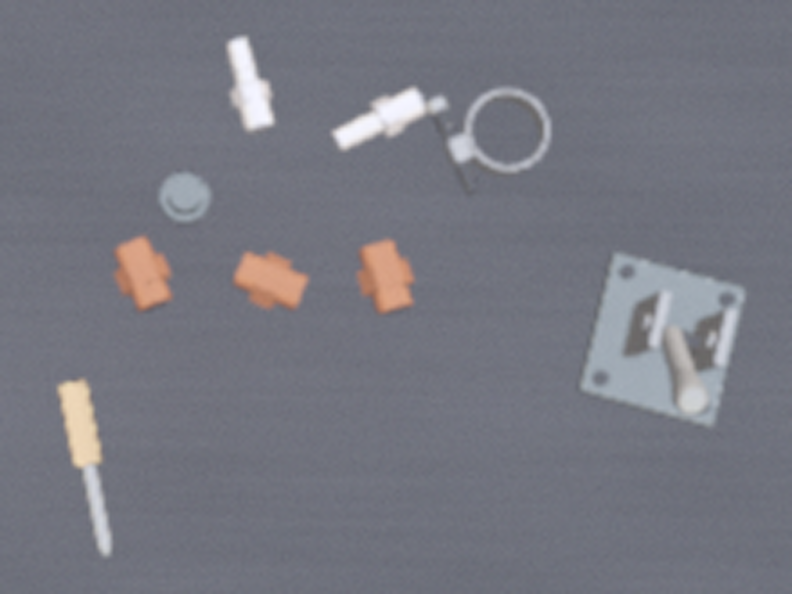

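```bash
cat >> h.py <<'E'
def meas(c,label,z):
    out=[]
    for s in bot.silhouettes(c,label):
        m=s['region'].astype(np.uint8); 
        if m.sum()<20: continue
        v,u=np.nonzero(m); P=np.array([onz(c,a,b,z)[:2] for a,b in zip(u,v)])
        ctr,(w,h),_=cv2.minAreaRect((P*1000).astype(np.float32))
        mu=P.mean(0); ev,V=np.linalg.eigh(np.cov((P-mu).T)); ax=V[:,1]
        t=(P-mu)@ax; 
        if (t**3).mean()<0: ax=-ax; t=-t   # ax points to the long thin tail
        out.append(dict(conf=round(s['conf'],2),c=np.round(np.array(ctr)/1000,4),mean=np.round(mu,4),dims=np.round([w,h]),yaw=round(float(np.degrees(np.arctan2(ax[1],ax[0]))),1),tt=np.round([t.min()*1e3,t.max()*1e3])))
    return out
E
python3 - <<'E'
from h import *
c=cam('top')
for l,z in [('union0',.015),('adapter0',.011),('pin',.009),('partsbox',.07),('bracket',.01),('bushing',.013),('tclamp',.01)]:
    for m in meas(c,l,z): print(l,m)
i=cv2.imread('pics/top0.png')
B=[onz(c,250+u/3.6,125+v/3.6,.01)[:2] for u,v in [(615,253),(745,290),(716,426),(582,390)]]
B=np.array(B); print('br',B.mean(0),[np.linalg.norm(B[k]-B[(k+1)%4]) for k in range(4)],B)
a=i[150:255,85:215]; cv2.imwrite('pics/b.png',cv2.resize(a,None,fx=5,fy=5,interpolation=cv2.INTER_CUBIC))
r=R.from_rotvec(bot.observe()['orientation']).as_matrix(); print(r.round(3))
E
```

```text
union0 {'conf': 0.77, 'c': array([0.5614, 0.0137]), 'mean': array([0.562 , 0.0142]), 'dims': array([46., 34.]), 'yaw': -159.0, 'tt': array([-23.,  23.])}
union0 {'conf': 0.71, 'c': array([ 0.5571, -0.0692]), 'mean': array([ 0.5572, -0.0694]), 'dims': array([46., 35.]), 'yaw': -112.4, 'tt': array([-23.,  23.])}
union0 {'conf': 0.58, 'c': array([ 0.5591, -0.148 ]), 'mean': array([ 0.5595, -0.147 ]), 'dims': array([31., 46.]), 'yaw': 12.7, 'tt': array([-23.,  24.])}
adapter0 {'conf': 0.73, 'c': array([ 0.6917, -0.0575]), 'mean': array([ 0.689 , -0.0574]), 'dims': array([62., 23.]), 'yaw': 14.4, 'tt': array([-29.,  34.])}
adapter0 {'conf': 0.64, 'c': array([ 0.6684, -0.1442]), 'mean': array([ 0.6686, -0.1463]), 'dims': array([24., 66.]), 'yaw': 118.1, 'tt': array([-32.,  36.])}
pin {'conf': 0.76, 'c': array([0.4351, 0.0507]), 'mean': array([0.4445, 0.0519]), 'dims': array([105.,  16.]), 'yaw': -168.1, 'tt': array([-43.,  62.])}
partsbox {'conf': 0.63, 'c': array([0.5481, 0.3322]), 'mean': array([0.5465, 0.3321]), 'dims': array([245., 159.]), 'yaw': 84.1, 'tt': array([-123.,  122.])}
brac
[... 423 characters left out ...]
.]), 'yaw': 139.7, 'tt': array([-17.,  17.])}
tclamp {'conf': 0.87, 'c': array([ 0.6627, -0.2213]), 'mean': array([ 0.6571, -0.2149]), 'dims': array([67., 71.]), 'yaw': -70.5, 'tt': array([-28.,  44.])}
tclamp {'conf': 0.66, 'c': array([0.4346, 0.0493]), 'mean': array([0.4437, 0.0515]), 'dims': array([108.,  15.]), 'yaw': -168.7, 'tt': array([-45.,  63.])}
br [ 0.51718298 -0.33377166] [np.float64(0.08867608938367337), np.float64(0.09329134132989077), np.float64(0.090162967534039), np.float64(0.09502352642539912)] [[ 0.57512895 -0.30316342]
 [ 0.55030389 -0.3882937 ]
 [ 0.45988212 -0.36533334]
 [ 0.48341696 -0.27829615]]
[[ 0.923  0.384 -0.   ]
 [ 0.384 -0.923  0.   ]
 [-0.    -0.    -1.   ]]
```

View pics/b.png

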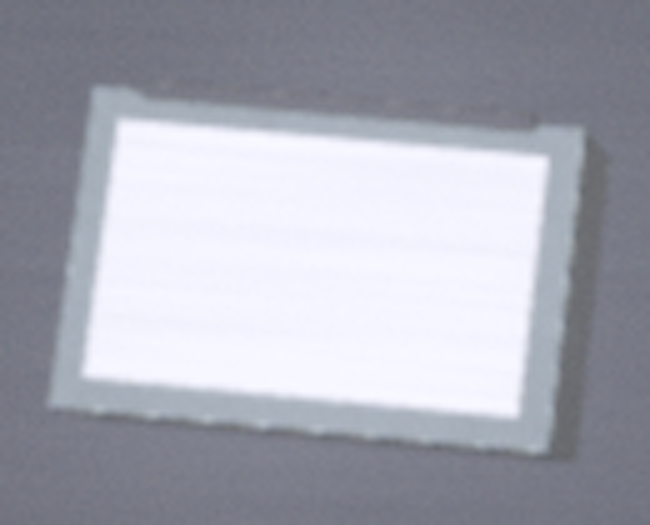

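```bash
cat >> h.py <<'E'
def now():
    s=bot.observe(); r=R.from_rotvec(s['orientation']).as_matrix()
    return np.array(s['tcp_pos']),np.degrees(np.arctan2(r[1,0],r[0,0]))
def wrap(a): return (a+90)%180-90   # half-turn symmetric tool yaw
def plan(wps,start=None):
    """wps: (x,y,z,psi_deg); prints tool-axis moves for each call"""
    p,psi=start or now(); s=bot.observe(); r=R.from_rotvec(s['orientation'])
    print('at',p.round(4),round(psi,1),'tilt',round(float(np.degrees(np.arccos(-r.as_matrix()[2,2]))),2))
    for w in wps:
        q=np.array(w[:3]); yaw=w[3] if w[3] is not None else psi
        n=int(max(1,np.ceil(np.linalg.norm(q-p)/.17),np.ceil(abs(yaw-psi)/28)))
        dp=(q-p)/n; dy=(yaw-psi)/n
        for k in range(n):
            a=np.radians(psi); M=np.array([[np.cos(a),np.sin(a),0],[np.sin(a),-np.cos(a),0],[0,0,-1]])
            l=np.round(M.T@dp,4); t=round(-np.radians(dy),3)
            p=p+M@l; psi-=np.degrees(t); print('  lin',l.tolist(),'turn z',t)
        print('->',np.round(p,3),round(psi,1))
    return p,psi
# measured frames: origin xy, yaw deg of x
BR=(np.array([.5178,-.332]),-15.2)
BX=(np.array([.547,.332]),-5.8)
def loc(F,x,y):
    a=np.radians(F[1]); return F[0]+np.array([np.cos(a)*x-np.sin(a)*y,np.sin(a)*x+np.cos(a)*y])
E
python3 - <<'E'
from h import *
a=loc(BR,-.09,0); b=loc(BR,.02,0)
plan([(*a,.2,-15.2),(*a,.088,-15.2),(*b,.088,-15.2)])
E
```

```text
at [ 0.2111 -0.5079  0.2187] 22.6 tilt 0.0
  lin [0.1398, -0.0499, 0.0093] turn z 0.33
  lin [0.1161, -0.0925, 0.0093] turn z 0.33
-> [ 0.431 -0.308  0.2  ] -15.3
  lin [-0.0, -0.0, 0.1121] turn z -0.001
-> [ 0.431 -0.308  0.088] -15.2
  lin [0.11, -0.0, -0.0] turn z 0.0
-> [ 0.537 -0.337  0.088] -15.2
```

>>> apply_moves(grip=[1,1,1,1,1], linear=[[0.14,-0.05,0.009],[0.14,-0.05,0.009],[0.14,-0.05,0.009],[0.14,-0.05,0.009],[0.14,-0.05,0.009]], turn=[[0,0,0.33],[0,0,0.33],[0,0,0.33],[0,0,0.33],[0,0,0.33]])

```text
t: 1.72
tcp_pos: [0.3243, -0.4039, 0.2095]
orientation: [-3.137, -0.107, -0.002]
contact_force: [0.2, 1.0, -0.4]
opening: 0.0638
grip_force: 0.0
```

>>> apply_moves(grip=[1,1,1,1,1], linear=[[0.116,-0.0925,0.009],[0.116,-0.0925,0.009],[0.116,-0.0925,0.009],[0.116,-0.0925,0.009],[0.116,-0.0925,0.009]], turn=[[0,0,0.33],[0,0,0.33],[0,0,0.33],[0,0,0.33],[0,0,0.33]])

```text
t: 2.13
tcp_pos: [0.4342, -0.3044, 0.2004]
orientation: [-3.112, 0.41, -0.002]
contact_force: [-0.3, 0.5, -1.0]
opening: 0.0307
grip_force: 0.0
```

>>> apply_moves(grip=[1,1,1,1,1], linear=[[0,0,0.112],[0,0,0.112],[0,0,0.112],[0,0,0.112],[0,0,0.112]], turn=[[0,0,0],[0,0,0],[0,0,0],[0,0,0],[0,0,0]])

```text
t: 2.55
tcp_pos: [0.4299, -0.3083, 0.0878]
orientation: [-3.112, 0.417, 0.004]
contact_force: [0.6, -0.5, 1.4]
opening: 0.0011
grip_force: 0.0
```

>>> apply_moves(grip=[1,1,1,1,1], linear=[[0.015,0,0],[0.03,0,0],[0.045,0,0],[0.06,0,0],[0.075,0,0]], turn=[[0,0,0],[0,0,0],[0,0,0],[0,0,0],[0,0,0]])

```text
t: 2.97
tcp_pos: [0.504, -0.3299, 0.0923]
orientation: [3.111, -0.417, 0.003]
contact_force: [-3.4, 0.1, 3.1]
opening: 0.0006
grip_force: 2.0
```

>>> apply_moves(grip=[1,1,1,1,1], linear=[[0.01,0,0],[0.02,0,0],[0.03,0,0],[0.035,0,0],[0.035,0,0]], turn=[[0,0,0],[0,0,0],[0,0,0],[0,0,0],[0,0,0]])

```text
t: 3.38
tcp_pos: [0.5388, -0.339, 0.0911]
orientation: [3.111, -0.416, 0.006]
contact_force: [0.2, 0.0, -0.1]
opening: 0.0002
grip_force: 0.0
```

>>> apply_moves(grip=[1,1,1,1,1], linear=[[0.003,0,0],[0.006,0,0],[0.009,0,0],[0.009,0,0],[0.009,0,0]], turn=[[0,0,0],[0,0,0],[0,0,0],[0,0,0],[0,0,0]])

```text
t: 3.8
tcp_pos: [0.5406, -0.3391, 0.0901]
orientation: [-3.113, 0.416, 0.015]
contact_force: [-17.5, 2.6, 13.6]
opening: 0.0006
grip_force: 11.0
```

```bash
python3 - <<'E'
from h import *
c=cam('top','t1'); s=cam('side','s1')
i=np.vstack([cv2.resize(c['image'][140:270,60:500],(800,236)),cv2.resize(s['image'][90:400,150:400],(444,364))[:, :].copy() if 0 else cv2.copyMakeBorder(cv2.resize(s['image'][90:400,150:400],(290,360)),0,0,0,510,0)])
cv2.imwrite('pics/c.png',i[:,:,::-1])
for l,z in [('union0',.015),('adapter0',.011),('pin',.009)]:
    for m in meas(c,l,z): print(l,m)
E
```

```text
union0 {'conf': 0.68, 'c': array([ 0.558 , -0.1456]), 'mean': array([ 0.5583, -0.1464]), 'dims': array([31., 44.]), 'yaw': 16.0, 'tt': array([-22.,  23.])}
union0 {'conf': 0.66, 'c': array([ 0.5569, -0.0697]), 'mean': array([ 0.5572, -0.0699]), 'dims': array([43., 35.]), 'yaw': -107.2, 'tt': array([-23.,  22.])}
union0 {'conf': 0.63, 'c': array([0.5614, 0.0137]), 'mean': array([0.5614, 0.0147]), 'dims': array([46., 34.]), 'yaw': 20.0, 'tt': array([-24.,  24.])}
adapter0 {'conf': 0.72, 'c': array([ 0.6666, -0.1465]), 'mean': array([ 0.6687, -0.1482]), 'dims': array([24., 62.]), 'yaw': 117.8, 'tt': array([-29.,  34.])}
adapter0 {'conf': 0.45, 'c': array([ 0.6921, -0.058 ]), 'mean': array([ 0.6889, -0.0576]), 'dims': array([62., 20.]), 'yaw': 13.2, 'tt': array([-28.,  34.])}
adapter0 {'conf': 0.18, 'c': array([0.5626, 0.0143]), 'mean': array([0.5625, 0.0147]), 'dims': array([45., 33.]), 'yaw': 22.3, 'tt': array([-23.,  23.])}
pin {'conf': 0.72, 'c': array([0.4346, 0.0497]), 'mean': array([0.4463, 0.0523]), 'dims': array([114.,  19.]), 'yaw': -168.5, 'tt': array([-45.,  69.])}
```

View pics/c.png

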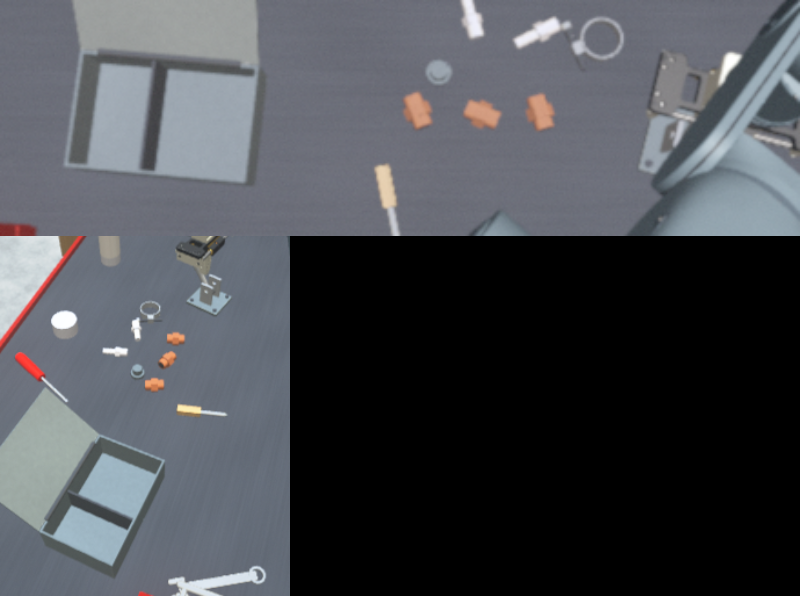

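```bash
python3 - <<'E'
from h import *
c=cam('top')
P=np.array([onz(c,u,v,.07)[:2] for u,v in [(96.3,230.9),(199.2,241.3),(204.1,176.9),(106.2,167.5)]])
print(P.round(3),P.mean(0),[round(float(np.linalg.norm(P[k]-P[(k+1)%4])),3) for k in range(4)])
d=P[0]-P[1];e=P[3]-P[2];print(np.degrees(np.arctan2(*d[::-1]))-90,np.degrees(np.arctan2(*e[::-1]))-90)
p,y=now()
a=loc(BR,-.01,0)
plan([(p[0]-.024,p[1]+.006,.14,-15.2),(.558,-.146,.12,104.5),(.558,-.146,.005,104.5)])
E
```

```text
[[0.482 0.455]
 [0.459 0.218]
 [0.608 0.21 ]
 [0.63  0.439]] [0.54504053 0.33045462] [0.238, 0.149, 0.23, 0.149]
-5.5804774365155225 -5.536345642093778
at [ 0.5406 -0.339   0.0901] -15.2 tilt 0.54
  lin [-0.0247, 0.0005, -0.0499] turn z -0.001
-> [ 0.517 -0.333  0.14 ] -15.2
  lin [-0.0018, -0.0383, 0.004] turn z -0.418
  lin [0.0139, -0.0357, 0.004] turn z -0.418
  lin [0.0272, -0.027, 0.004] turn z -0.418
  lin [0.0358, -0.0136, 0.004] turn z -0.418
  lin [0.0383, 0.0021, 0.004] turn z -0.418
-> [ 0.558 -0.146  0.12 ] 104.6
  lin [-0.0, -0.0001, 0.115] turn z 0.001
-> [ 0.558 -0.146  0.005] 104.5
```

>>> apply_moves(grip=[1,1,1,1,1], linear=[[-0.03,0,0],[-0.033,0,-0.02],[-0.033,0,-0.05],[-0.033,0,-0.05],[-0.033,0,-0.05]], turn=[[0,0,0],[0,0,0],[0,0,0],[0,0,0],[0,0,0]])

```text
t: 4.52
tcp_pos: [0.5152, -0.3323, 0.1418]
orientation: [3.11, -0.417, 0.008]
contact_force: [0.4, -0.9, 0.5]
opening: 0.0006
grip_force: 0.0
```

>>> apply_moves(grip=[1,1,1,1,1], linear=[[-0.002,-0.038,0.004],[-0.002,-0.038,0.004],[-0.002,-0.038,0.004],[-0.002,-0.038,0.004],[-0.002,-0.038,0.004]], turn=[[0,0,-0.418],[0,0,-0.418],[0,0,-0.418],[0,0,-0.418],[0,0,-0.418]])

```text
t: 4.93
tcp_pos: [0.5219, -0.2932, 0.134]
orientation: [-3.132, -0.241, 0.001]
contact_force: [0.4, 0.0, 0.4]
opening: 0.0005
grip_force: 0.0
```

>>> apply_moves(grip=[1,1,1,1,1], linear=[[0.014,-0.036,0.004],[0.014,-0.036,0.004],[0.014,-0.036,0.004],[0.014,-0.036,0.004],[0.014,-0.036,0.004]], turn=[[0,0,-0.418],[0,0,-0.418],[0,0,-0.418],[0,0,-0.418],[0,0,-0.418]])

```text
t: 5.35
tcp_pos: [0.5303, -0.2557, 0.1302]
orientation: [-3.014, -0.883, 0.001]
contact_force: [0.5, -0.5, -0.2]
opening: 0.0007
grip_force: 0.0
```

>>> apply_moves(grip=[-0.6,-0.6,-0.6,-0.6,-0.6], linear=[[0.027,-0.027,0.004],[0.027,-0.027,0.004],[0.027,-0.027,0.004],[0.027,-0.027,0.004],[0.027,-0.027,0.004]], turn=[[0,0,-0.418],[0,0,-0.418],[0,0,-0.418],[0,0,-0.418],[0,0,-0.418]])

```text
t: 5.77
tcp_pos: [0.5385, -0.2186, 0.1263]
orientation: [-2.767, -1.487, 0.0]
contact_force: [0.9, 0.0, 0.3]
opening: 0.029
grip_force: 0.0
```

>>> apply_moves(grip=[-0.6,-0.6,-0.6,-0.6,-0.6], linear=[[0.036,-0.014,0.004],[0.036,-0.014,0.004],[0.036,-0.014,0.004],[0.036,-0.014,0.004],[0.036,-0.014,0.004]], turn=[[0,0,-0.418],[0,0,-0.418],[0,0,-0.418],[0,0,-0.418],[0,0,-0.418]])

```text
t: 6.18
tcp_pos: [0.5467, -0.181, 0.1224]
orientation: [-2.399, -2.028, 0.0]
contact_force: [-0.2, -0.4, -0.5]
opening: 0.0623
grip_force: 0.0
```

>>> apply_moves(grip=[-0.6,-0.6,-0.6,-0.6,-0.6], linear=[[0.038,0.002,0.004],[0.038,0.002,0.004],[0.038,0.002,0.004],[0.038,0.002,0.004],[0.038,0.002,0.004]], turn=[[0,0,-0.418],[0,0,-0.418],[0,0,-0.418],[0,0,-0.418],[0,0,-0.418]])

```text
t: 6.6
tcp_pos: [0.555, -0.1439, 0.1185]
orientation: [-1.927, -2.481, 0.0]
contact_force: [-0.3, 0.1, 0.3]
opening: 0.0745
grip_force: 0.0
```

```bash
sed -i 's/^BX=.*/BX=(np.array([.545,.3305]),-5.6)/' h.py; python3 - <<'E'
from h import *
print(bot.observe()['joint_pos'].round(2),bot.observe()['opening'])
plan([(.558,-.146,.12,104.5),(.558,-.146,.005,104.5)])
b=loc(BX,-.012,.043); print(b)
plan([(.558,-.146,.14,104.5),(*b,.14,84.4),(*b,.02,84.4)],(np.array([.558,-.146,.005]),104.5))
E
```

```text
[-0.45  0.38  1.62  0.    1.14 -0.7 ] 0.07447552578803088
at [ 0.555  -0.1439  0.1185] 104.3 tilt 0.01
  lin [-0.0028, 0.0024, -0.0015] turn z -0.003
-> [ 0.558 -0.146  0.12 ] 104.5
  lin [-0.0, 0.0, 0.115] turn z -0.0
-> [ 0.558 -0.146  0.005] 104.5
[0.53725334 0.37446577]
at [ 0.558 -0.146  0.005] 104.5 tilt 0.01
  lin [0.0, 0.0, -0.135] turn z -0.0
-> [ 0.558 -0.146  0.14 ] 104.5
  lin [0.1273, 0.0276, 0.0] turn z 0.088
  lin [0.1292, 0.0163, 0.0] turn z 0.088
  lin [0.1301, 0.0048, 0.0] turn z 0.088
  lin [0.1301, -0.0066, 0.0] turn z 0.088
-> [0.537 0.375 0.14 ] 84.3
  lin [-0.0001, -0.0, 0.12] turn z -0.001
-> [0.537 0.374 0.02 ] 84.4
```

>>> apply_moves(grip=[-0.6,-0.6,-0.6,-0.6,-0.6], linear=[[-0.003,0.0024,0.03],[-0.003,0.0024,0.07],[-0.003,0.0024,0.1],[-0.003,0.0024,0.1135],[-0.003,0.0024,0.1135]], turn=[[0,0,0],[0,0,0],[0,0,0],[0,0,0],[0,0,0]])

```text
t: 7.02
tcp_pos: [0.5565, -0.146, 0.0023]
orientation: [-1.929, -2.475, 0.001]
contact_force: [0.1, 0.6, 0.1]
opening: 0.0742
grip_force: 0.0
```

>>> apply_moves(grip=[1,1,1,1,1], linear=[[0,0,0],[0,0,0],[0,0,0],[0,0,0],[0,0,0]], turn=[[0,0,0],[0,0,0],[0,0,0],[0,0,0],[0,0,0]], grip_force=25)

```text
t: 7.43
tcp_pos: [0.5584, -0.1463, 0.0058]
orientation: [1.924, 2.482, 0.0]
contact_force: [-1.1, -0.2, 0.3]
opening: 0.0459
grip_force: 0.4
```

>>> apply_moves(grip=[1,1,1,1,1], linear=[[0,0,-0.02],[0,0,-0.06],[0,0,-0.1],[0,0,-0.135],[0,0,-0.135]], turn=[[0,0,0],[0,0,0],[0,0,0],[0,0,0],[0,0,0]])

```text
t: 7.85
tcp_pos: [0.5623, -0.1479, 0.1484]
orientation: [1.915, 2.473, 0.005]
contact_force: [1.5, 0.4, -1.1]
opening: 0.0434
grip_force: 25.0
```

>>> apply_moves(grip=[1,1,1,1,1], linear=[[0.02,0.005,0],[0.05,0.012,0],[0.09,0.02,0],[0.127,0.0276,0],[0.127,0.0276,0]], turn=[[0,0,0.088],[0,0,0.088],[0,0,0.088],[0,0,0.088],[0,0,0.088]])

```text
t: 8.27
tcp_pos: [0.5513, -0.0099, 0.1399]
orientation: [-2.024, -2.398, -0.003]
contact_force: [-0.8, 0.4, -0.2]
opening: 0.044
grip_force: 25.0
```

>>> apply_moves(grip=[1,1,1,1], linear=[[0.04,0.005,0],[0.08,0.01,0],[0.12,0.015,0],[0.129,0.0163,0]], turn=[[0,0,0.088],[0,0,0.088],[0,0,0.088],[0,0,0.088]])

```text
t: 8.6
tcp_pos: [0.5467, 0.1185, 0.14]
orientation: [-2.13, -2.307, -0.002]
contact_force: [0.6, -0.0, -2.2]
opening: 0.0439
grip_force: 25.0
```

>>> apply_moves(grip=[1,1,1,1], linear=[[0.04,0.001,0],[0.08,0.003,0],[0.12,0.005,0],[0.13,0.0048,0]], turn=[[0,0,0.088],[0,0,0.088],[0,0,0.088],[0,0,0.088]])

```text
t: 8.93
tcp_pos: [0.5421, 0.2482, 0.14]
orientation: [-2.229, -2.211, -0.003]
contact_force: [0.2, 0.2, -0.8]
opening: 0.0437
grip_force: 25.0
```

>>> apply_moves(grip=[1,1,1,1,1], linear=[[0.04,-0.002,0],[0.08,-0.004,0],[0.11,-0.006,0],[0.13,-0.0066,0],[0.13,-0.0066,0]], turn=[[0,0,0.088],[0,0,0.088],[0,0,0.088],[0,0,0.088],[0,0,0.088]])

```text
t: 9.35
tcp_pos: [0.537, 0.3769, 0.1396]
orientation: [-2.324, -2.112, -0.001]
contact_force: [-0.3, -1.0, -0.5]
opening: 0.0439
grip_force: 25.0
```

```bash
python3 - <<'E'
from h import *
s=bot.observe(); print(s['joint_pos'].round(2),s['opening'],s['grip_force'])
b=loc(BX,-.012,.043)
q=plan([(*b,.14,84.4),(*b,.02,84.4),(*b,.14,84.4),(.5614,.014,.14,110),(.5614,.014,.005,110)])
E
```

```text
[0.44 0.5  1.37 0.   1.27 0.54] 0.04391123147223679 24.960223138332367
at [0.537  0.3769 0.1396] 84.5 tilt 0.07
  lin [-0.0024, 0.0005, -0.0004] turn z 0.002
-> [0.537 0.375 0.14 ] 84.4
  lin [-0.0, 0.0, 0.12] turn z 0.0
-> [0.537 0.375 0.02 ] 84.4
  lin [-0.0, 0.0, -0.12] turn z 0.0
-> [0.537 0.375 0.14 ] 84.4
  lin [-0.1188, 0.0197, -0.0] turn z -0.149
  lin [-0.1204, 0.0019, -0.0] turn z -0.149
  lin [-0.1194, -0.016, -0.0] turn z -0.149
-> [0.561 0.014 0.14 ] 110.0
  lin [0.0, -0.0001, 0.135] turn z 0.0
-> [0.561 0.014 0.005] 110.0
```

>>> apply_moves(grip=[1,1,1,1,1], linear=[[0,0,0.03],[0,0,0.07],[0,0,0.1],[0,0,0.12],[0,0,0.12]], turn=[[0,0,0],[0,0,0],[0,0,0],[0,0,0],[0,0,0]])

```text
t: 9.77
tcp_pos: [0.5372, 0.3743, 0.0162]
orientation: [-2.328, -2.105, -0.001]
contact_force: [0.6, 9.8, -7.1]
opening: 0.0442
grip_force: 25.0
```

>>> apply_moves(grip=[-0.3,-0.3,-0.3,-0.3], linear=[[0,0,0],[0,0,0],[0,0,0],[0,0,0]], turn=[[0,0,0],[0,0,0],[0,0,0],[0,0,0]])

```text
t: 10.1
tcp_pos: [0.538, 0.3728, 0.0207]
orientation: [2.329, 2.108, 0.001]
contact_force: [0.3, -0.9, -0.0]
opening: 0.0601
grip_force: 0.0
```

>>> apply_moves(grip=[-0.3,-0.3,-0.3,-0.3,-0.3], linear=[[0,0,-0.03],[0,0,-0.07],[0,0,-0.1],[0,0,-0.12],[0,0,-0.12]], turn=[[0,0,0],[0,0,0],[0,0,0],[0,0,0],[0,0,0]])

```text
t: 10.52
tcp_pos: [0.5407, 0.3747, 0.1469]
orientation: [2.326, 2.106, 0.016]
contact_force: [0.9, -0.0, 1.0]
opening: 0.0604
grip_force: 0.0
```

```bash
python3 - <<'E'
from h import *
c=cam('top')
for l,z in [('union0',.015),('adapter0',.011)]:
    for m in meas(c,l,z): print(l,m)
c=cam('side')
for m in meas(c,'union0',.015): print('side',m['c'],m['yaw'],m['conf'])
p,y=now(); print(p,y)
E
```

```text
union0 {'conf': 0.67, 'c': array([0.5403, 0.3869]), 'mean': array([0.5393, 0.3861]), 'dims': array([20., 44.]), 'yaw': -5.6, 'tt': array([-21.,  23.])}
union0 {'conf': 0.67, 'c': array([0.5614, 0.0137]), 'mean': array([0.5611, 0.0141]), 'dims': array([46., 34.]), 'yaw': 21.8, 'tt': array([-24.,  24.])}
union0 {'conf': 0.59, 'c': array([ 0.5566, -0.0697]), 'mean': array([ 0.5568, -0.0694]), 'dims': array([46., 34.]), 'yaw': -117.7, 'tt': array([-23.,  24.])}
union0 {'conf': 0.24, 'c': array([ 0.5337, -0.3305]), 'mean': array([ 0.5227, -0.3305]), 'dims': array([ 92., 131.]), 'yaw': -28.4, 'tt': array([-57.,  81.])}
adapter0 {'conf': 0.64, 'c': array([ 0.6918, -0.0575]), 'mean': array([ 0.6891, -0.0578]), 'dims': array([61., 22.]), 'yaw': 12.6, 'tt': array([-28.,  34.])}
adapter0 {'conf': 0.45, 'c': array([ 0.6679, -0.1444]), 'mean': array([ 0.6688, -0.1467]), 'dims': array([24., 65.]), 'yaw': 118.9, 'tt': array([-30.,  35.])}
side [0.5395 0.3762] -7.5 0.54
[0.53643981 0.37297905 0.13830319] 84.31945633445314
```

>>> apply_moves(grip=[-0.6,-0.6,-0.6,-0.6], linear=[[-0.03,0.005,0],[-0.07,0.012,0],[-0.11,0.019,0],[-0.119,0.0197,0]], turn=[[0,0,-0.149],[0,0,-0.149],[0,0,-0.149],[0,0,-0.149]])

```text
t: 11.1
tcp_pos: [0.5447, 0.2481, 0.1382]
orientation: [-2.168, -2.274, 0.008]
contact_force: [-0.7, 0.3, 0.1]
opening: 0.0739
grip_force: 0.0
```

>>> apply_moves(grip=[-0.6,-0.6,-0.6,-0.6], linear=[[-0.04,0.001,0],[-0.08,0.002,0],[-0.12,0.002,0],[-0.12,0.002,0]], turn=[[0,0,-0.149],[0,0,-0.149],[0,0,-0.149],[0,0,-0.149]])

```text
t: 11.43
tcp_pos: [0.5532, 0.1273, 0.1387]
orientation: [-1.996, -2.426, 0.006]
contact_force: [0.2, -0.3, -0.7]
opening: 0.0742
grip_force: 0.0
```

>>> apply_moves(grip=[-0.6,-0.6,-0.6,-0.6,-0.6], linear=[[-0.04,-0.005,0],[-0.08,-0.01,0],[-0.11,-0.015,0],[-0.119,-0.016,0],[-0.119,-0.016,0]], turn=[[0,0,-0.149],[0,0,-0.149],[0,0,-0.149],[0,0,-0.149],[0,0,-0.149]])

```text
t: 11.85
tcp_pos: [0.5609, 0.012, 0.139]
orientation: [-1.808, -2.567, 0.001]
contact_force: [0.0, 0.3, 0.5]
opening: 0.0743
grip_force: 0.0
```

```bash
python3 - <<'E'
from h import *
b=loc(BX,-.012,.09)
q=plan([(.5614,.014,.005,110),(.5614,.014,.14,110),(*b,.14,84.4),(*b,.02,84.4),(*b,.14,84.4),(.557,-.0695,.14,159)])
E
```

```text
at [0.5609 0.012  0.139 ] 109.7 tilt 0.11
  lin [0.0017, 0.0011, 0.134] turn z -0.005
-> [0.561 0.014 0.005] 110.0
  lin [0.0, 0.0, -0.135] turn z -0.0
-> [0.561 0.014 0.14 ] 110.0
  lin [0.1298, 0.0403, 0.0] turn z 0.149
  lin [0.1343, 0.0206, 0.0] turn z 0.149
  lin [0.1359, 0.0004, 0.0] turn z 0.149
-> [0.542 0.421 0.14 ] 84.4
  lin [0.0001, -0.0001, 0.12] turn z -0.0
-> [0.542 0.421 0.02 ] 84.4
  lin [-0.0, 0.0, -0.12] turn z -0.0
-> [0.542 0.421 0.14 ] 84.4
  lin [-0.1623, 0.0211, 0.0] turn z -0.434
  lin [-0.1561, -0.0491, 0.0] turn z -0.434
  lin [-0.121, -0.1102, 0.0] turn z -0.434
-> [ 0.557 -0.069  0.14 ] 159.0
```

>>> apply_moves(grip=[-0.6,-0.6,-0.6,-0.6,-0.6], linear=[[0.001,0.001,0.04],[0.001,0.001,0.08],[0.001,0.001,0.115],[0.001,0.001,0.134],[0.001,0.001,0.134]], turn=[[0,0,0],[0,0,0],[0,0,0],[0,0,0],[0,0,0]])

```text
t: 12.27
tcp_pos: [0.5597, 0.0176, 0.0025]
orientation: [-1.799, -2.569, 0.002]
contact_force: [-1.1, -0.3, 0.5]
opening: 0.0743
grip_force: 0.0
```

>>> apply_moves(grip=[1,1,1,1,1], linear=[[0,0,0],[0,0,0],[0,0,0],[0,0,0],[0,0,0]], turn=[[0,0,0],[0,0,0],[0,0,0],[0,0,0],[0,0,0]])

```text
t: 12.68
tcp_pos: [0.5619, 0.0154, 0.0067]
orientation: [1.803, 2.572, 0.001]
contact_force: [-0.8, -0.8, 0.6]
opening: 0.0455
grip_force: 0.2
```

>>> apply_moves(grip=[1,1,1,1,1], linear=[[0,0,0],[0,0,-0.03],[0,0,-0.07],[0,0,-0.11],[0,0,-0.135]], turn=[[0,0,0],[0,0,0],[0,0,0],[0,0,0],[0,0,0]])

```text
t: 13.1
tcp_pos: [0.5631, 0.0148, 0.1452]
orientation: [1.801, 2.569, 0.003]
contact_force: [2.1, -1.0, -0.3]
opening: 0.0438
grip_force: 25.0
```

>>> apply_moves(grip=[1,1,1,1,1], linear=[[0.02,0.006,0],[0.05,0.015,0],[0.09,0.028,0],[0.12,0.037,0],[0.13,0.04,0]], turn=[[0,0,0.149],[0,0,0.149],[0,0,0.149],[0,0,0.149],[0,0,0.149]])

```text
t: 13.52
tcp_pos: [0.5541, 0.1548, 0.1414]
orientation: [-1.986, -2.433, -0.002]
contact_force: [-0.1, -0.9, -1.0]
opening: 0.0441
grip_force: 25.0
```

>>> apply_moves(grip=[1,1,1,1], linear=[[0.035,0.005,0],[0.07,0.01,0],[0.105,0.015,0],[0.134,0.0206,0]], turn=[[0,0,0.149],[0,0,0.149],[0,0,0.149],[0,0,0.149]])

```text
t: 13.85
tcp_pos: [0.5483, 0.2879, 0.1412]
orientation: [-2.165, -2.276, -0.0]
contact_force: [0.4, 0.1, -1.7]
opening: 0.044
grip_force: 25.0
```

>>> apply_moves(grip=[1,1,1,1,1], linear=[[0.035,0,0],[0.07,0,0],[0.105,0,0],[0.13,0,0],[0.136,0,0]], turn=[[0,0,0.149],[0,0,0.149],[0,0,0.149],[0,0,0.149],[0,0,0.149]])

```text
t: 14.27
tcp_pos: [0.5411, 0.4258, 0.1408]
orientation: [-2.325, -2.112, -0.001]
contact_force: [0.2, -0.2, -0.7]
opening: 0.0439
grip_force: 25.0
```

```bash
python3 - <<'E'
from h import *
b=loc(BX,-.012,.09)
plan([(*b,.02,84.4)])
E
```

```text
at [0.5411 0.4258 0.1408] 84.5 tilt 0.08
  lin [-0.0045, 0.0012, 0.1208] turn z 0.002
-> [0.542 0.421 0.02 ] 84.4
```

>>> apply_moves(grip=[1,1,1,1,1], linear=[[-0.004,0,0.01],[-0.004,0,0.05],[-0.004,0,0.09],[-0.004,0,0.12],[-0.004,0,0.12]], turn=[[0,0,0],[0,0,0],[0,0,0],[0,0,0],[0,0,0]])

```text
t: 14.68
tcp_pos: [0.537, 0.413, 0.013]
orientation: [-2.328, -2.105, 0.022]
contact_force: [-1.5, -0.6, -2.9]
opening: 0.0437
grip_force: 25.0
```

>>> apply_moves(grip=[-0.3,-0.3,-0.3,-0.3], linear=[[0,0,0],[0,0,0],[0,0,0],[0,0,0]], turn=[[0,0,0],[0,0,0],[0,0,0],[0,0,0]])

```text
t: 15.02
tcp_pos: [0.5435, 0.4187, 0.0242]
orientation: [2.328, 2.107, 0.008]
contact_force: [-0.1, -0.6, -0.7]
opening: 0.0595
grip_force: 0.0
```

>>> apply_moves(grip=[-0.3,-0.3,-0.3,-0.3,-0.3], linear=[[0,0,-0.03],[0,0,-0.07],[0,0,-0.1],[0,0,-0.12],[0,0,-0.12]], turn=[[0,0,0],[0,0,0],[0,0,0],[0,0,0],[0,0,0]])

```text
t: 15.43
tcp_pos: [0.545, 0.4202, 0.1497]
orientation: [2.326, 2.107, 0.021]
contact_force: [0.4, 0.1, 0.7]
opening: 0.0604
grip_force: 0.0
```

```bash
python3 - <<'E'
from h import *
c=cam('top')
for l,z in [('union0',.015),('adapter0',.011)]:
    for m in meas(c,l,z): print(l,m)
plan([(.557,-.0695,.14,159)])
E
```

```text
union0 {'conf': 0.73, 'c': array([ 0.5569, -0.0709]), 'mean': array([ 0.5568, -0.0711]), 'dims': array([43., 31.]), 'yaw': 69.0, 'tt': array([-22.,  22.])}
union0 {'conf': 0.71, 'c': array([0.539 , 0.4141]), 'mean': array([0.5394, 0.4142]), 'dims': array([47., 29.]), 'yaw': 174.6, 'tt': array([-23.,  23.])}
union0 {'conf': 0.53, 'c': array([0.5404, 0.3872]), 'mean': array([0.5399, 0.386 ]), 'dims': array([19., 45.]), 'yaw': -5.5, 'tt': array([-22.,  23.])}
adapter0 {'conf': 0.53, 'c': array([ 0.6664, -0.1451]), 'mean': array([ 0.6676, -0.1469]), 'dims': array([25., 65.]), 'yaw': 116.8, 'tt': array([-30.,  35.])}
adapter0 {'conf': 0.5, 'c': array([ 0.6921, -0.0578]), 'mean': array([ 0.6904, -0.0574]), 'dims': array([61., 23.]), 'yaw': 13.8, 'tt': array([-29.,  33.])}
at [0.5414 0.4181 0.1416] 84.3 tilt 0.05
  lin [-0.1612, 0.0212, 0.0005] turn z -0.434
  lin [-0.1552, -0.0486, 0.0005] turn z -0.434
  lin [-0.1204, -0.1093, 0.0005] turn z -0.434
-> [ 0.557 -0.069  0.14 ] 158.9
```

>>> apply_moves(grip=[-0.6,-0.6,-0.6,-0.6,-0.6], linear=[[-0.03,0.004,0],[-0.07,0.009,0],[-0.11,0.014,0],[-0.15,0.019,0],[-0.161,0.021,0]], turn=[[0,0,-0.434],[0,0,-0.434],[0,0,-0.434],[0,0,-0.434],[0,0,-0.434]])

```text
t: 16.0
tcp_pos: [0.5452, 0.2506, 0.1391]
orientation: [-1.819, -2.56, 0.008]
contact_force: [-0.1, 0.8, 0.5]
opening: 0.0738
grip_force: 0.0
```

>>> apply_moves(grip=[-0.6,-0.6,-0.6,-0.6,-0.6], linear=[[-0.035,-0.01,0],[-0.07,-0.02,0],[-0.105,-0.03,0],[-0.14,-0.042,0],[-0.155,-0.0485,0]], turn=[[0,0,-0.434],[0,0,-0.434],[0,0,-0.434],[0,0,-0.434],[0,0,-0.434]])

```text
t: 16.42
tcp_pos: [0.551, 0.0898, 0.1396]
orientation: [-1.224, -2.891, 0.004]
contact_force: [-0.3, -1.1, 0.7]
opening: 0.0746
grip_force: 0.0
```

>>> apply_moves(grip=[-0.6,-0.6,-0.6,-0.6,-0.6], linear=[[-0.03,-0.027,0],[-0.06,-0.054,0],[-0.09,-0.08,0],[-0.115,-0.105,0],[-0.12,-0.11,0]], turn=[[0,0,-0.434],[0,0,-0.434],[0,0,-0.434],[0,0,-0.434],[0,0,-0.434]])

```text
t: 16.83
tcp_pos: [0.5556, -0.0747, 0.1397]
orientation: [-0.573, -3.087, 0.003]
contact_force: [0.4, -0.3, -0.6]
opening: 0.0743
grip_force: 0.0
```

```bash
python3 - <<'E'
from h import *
b=loc(BX,-.012,.064)
q=plan([(.557,-.070,.005,158.5),(.557,-.07,.14,158.5),(*b,.14,84.4),(*b,.05,84.4),(*b,.14,84.4)])
E
```

```text
at [ 0.5556 -0.0747  0.1397] 159.0 tilt 0.15
  lin [0.0004, 0.0049, 0.1347] turn z 0.008
-> [ 0.557 -0.07   0.005] 158.5
  lin [-0.0, -0.0, -0.135] turn z -0.0
-> [ 0.557 -0.07   0.14 ] 158.5
  lin [0.0623, 0.1422, 0.0] turn z 0.431
  lin [0.116, 0.1031, 0.0] turn z 0.431
  lin [0.1485, 0.0452, 0.0] turn z 0.431
-> [0.539 0.395 0.14 ] 84.4
  lin [-0.0, -0.0001, 0.09] turn z 0.0
-> [0.539 0.395 0.05 ] 84.4
  lin [-0.0, 0.0, -0.09] turn z 0.0
-> [0.539 0.395 0.14 ] 84.4
```

>>> apply_moves(grip=[-0.6,-0.6,-0.6,-0.6,-0.6], linear=[[0,0.002,0.04],[0,0.002,0.08],[0,0.002,0.115],[0,0.002,0.135],[0,0.002,0.135]], turn=[[0,0,0],[0,0,0],[0,0,0],[0,0,0],[0,0,0]])

```text
t: 17.25
tcp_pos: [0.5549, -0.0663, 0.0023]
orientation: [-0.577, -3.083, -0.001]
contact_force: [-0.3, -0.3, 0.4]
opening: 0.0743
grip_force: 0.0
```

>>> apply_moves(grip=[1,1,1,1,1], linear=[[0,0,0],[0,0,0],[0,0,0],[0,0,0],[0,0,0]], turn=[[0,0,0],[0,0,0],[0,0,0],[0,0,0],[0,0,0]])

```text
t: 17.67
tcp_pos: [0.5569, -0.0672, 0.0064]
orientation: [0.575, 3.088, -0.0]
contact_force: [-1.3, -0.2, -0.4]
opening: 0.0456
grip_force: 0.2
```

>>> apply_moves(grip=[1,1,1,1,1], linear=[[0,0,0],[0,0,-0.03],[0,0,-0.07],[0,0,-0.11],[0,0,-0.135]], turn=[[0,0,0],[0,0,0],[0,0,0],[0,0,0],[0,0,0]])

```text
t: 18.08
tcp_pos: [0.558, -0.0676, 0.1452]
orientation: [0.574, 3.084, -0.001]
contact_force: [0.8, 0.4, -0.6]
opening: 0.0443
grip_force: 2.5
```

>>> apply_moves(grip=[1,1,1,1,1], linear=[[0.01,0.02,0],[0.02,0.05,0],[0.035,0.085,0],[0.055,0.12,0],[0.062,0.142,0]], turn=[[0,0,0.431],[0,0,0.431],[0,0,0.431],[0,0,0.431],[0,0,0.431]])

```text
t: 18.5
tcp_pos: [0.5482, 0.0909, 0.1413]
orientation: [-1.225, -2.891, -0.002]
contact_force: [0.2, -0.3, -0.2]
opening: 0.0437
grip_force: 25.0
```

>>> apply_moves(grip=[1,1,1,1,1], linear=[[0.025,0.022,0],[0.05,0.044,0],[0.075,0.066,0],[0.1,0.088,0],[0.116,0.103,0]], turn=[[0,0,0.431],[0,0,0.431],[0,0,0.431],[0,0,0.431],[0,0,0.431]])

```text
t: 18.92
tcp_pos: [0.542, 0.2455, 0.1413]
orientation: [-1.815, -2.563, -0.001]
contact_force: [0.3, -0.2, -1.0]
opening: 0.0441
grip_force: 25.0
```

>>> apply_moves(grip=[1,1,1,1,1], linear=[[0.035,0.01,0],[0.07,0.02,0],[0.11,0.033,0],[0.14,0.043,0],[0.1485,0.045,0]], turn=[[0,0,0.431],[0,0,0.431],[0,0,0.431],[0,0,0.431],[0,0,0.431]])

```text
t: 19.33
tcp_pos: [0.5344, 0.4025, 0.141]
orientation: [-2.317, -2.119, -0.003]
contact_force: [-1.5, 0.3, -1.1]
opening: 0.0438
grip_force: 25.0
```

```bash
python3 - <<'E'
from h import *
b=loc(BX,-.012,.064)
cam('top')
plan([(*b,.045,84.4)]); s=bot.observe();print(s['opening'],s['grip_force'])
E
```

```text
at [0.5342 0.4018 0.1407] 85.1 tilt 0.09
  lin [-0.006, 0.0056, 0.0957] turn z 0.012
-> [0.539 0.395 0.045] 84.4
0.04403361177410384 24.959101974964142
```

>>> apply_moves(grip=[1,1,1,1,1], linear=[[-0.004,0.004,0.03],[-0.004,0.004,0.06],[-0.004,0.004,0.085],[-0.004,0.004,0.095],[-0.004,0.004,0.095]], turn=[[0,0,0.01],[0,0,0.01],[0,0,0.01],[0,0,0.01],[0,0,0.01]])

```text
t: 19.8
tcp_pos: [0.5375, 0.3909, 0.0432]
orientation: [-2.329, -2.106, 0.009]
contact_force: [-1.0, -0.5, -0.6]
opening: 0.0436
grip_force: 25.0
```

>>> apply_moves(grip=[-0.3,-0.3,-0.3,-0.3], linear=[[0,0,0],[0,0,0],[0,0,0],[0,0,0]], turn=[[0,0,0],[0,0,0],[0,0,0],[0,0,0]])

```text
t: 20.13
tcp_pos: [0.5404, 0.3936, 0.0482]
orientation: [2.329, 2.107, 0.005]
contact_force: [0.2, -0.1, -0.4]
opening: 0.0598
grip_force: 0.0
```

>>> apply_moves(grip=[-0.3,-0.3,-0.3,-0.3,-0.3], linear=[[0,0,-0.03],[0,0,-0.07],[0,0,-0.1],[0,0,-0.1],[0,0,-0.1]], turn=[[0,0,0],[0,0,0],[0,0,0],[0,0,0],[0,0,0]])

```text
t: 20.55
tcp_pos: [0.5409, 0.3941, 0.15]
orientation: [2.328, 2.107, 0.011]
contact_force: [-0.5, 0.1, -0.4]
opening: 0.0604
grip_force: 0.0
```

```bash
python3 - <<'E'
from h import *
c=cam('top')
for l,z in [('union0',.015),('adapter0',.011)]:
    for m in meas(c,l,z): print(l,m['conf'],m['c'],m['yaw'],m['dims'])
plan([(.670,-.151,.12,118),(.670,-.151,.004,118)])
E
```

```text
union0 0.69 [0.5392 0.3871] -3.6 [21. 47.]
union0 0.53 [0.5487 0.4133] -2.9 [47. 32.]
union0 0.46 [0.5147 0.4306] 167.1 [22. 40.]
adapter0 0.78 [ 0.6917 -0.0574] 13.2 [67. 28.]
adapter0 0.75 [ 0.6662 -0.1469] 116.8 [24. 61.]
at [0.5384 0.3928 0.145 ] 84.3 tilt 0.12
  lin [-0.132, 0.0463, 0.0063] turn z -0.147
  lin [-0.1373, 0.0265, 0.0063] turn z -0.147
  lin [-0.1397, 0.0061, 0.0063] turn z -0.147
  lin [-0.1391, -0.0145, 0.0063] turn z -0.147
-> [ 0.67  -0.151  0.12 ] 118.0
  lin [-0.0001, -0.0, 0.1158] turn z -0.001
-> [ 0.67  -0.151  0.004] 118.0
```

>>> apply_moves(grip=[0,0,0,0,0], linear=[[-0.03,0.01,0],[-0.06,0.02,0],[-0.1,0.035,0],[-0.132,0.046,0],[-0.132,0.046,0]], turn=[[0,0,-0.147],[0,0,-0.147],[0,0,-0.147],[0,0,-0.147],[0,0,-0.147]])

```text
t: 21.12
tcp_pos: [0.5725, 0.2509, 0.1442]
orientation: [2.174, 2.268, -0.007]
contact_force: [0.8, 0.2, 0.2]
opening: 0.0468
grip_force: 0.0
```

>>> apply_moves(grip=[0,0,0,0], linear=[[-0.035,0.007,0],[-0.07,0.014,0],[-0.105,0.02,0],[-0.137,0.0265,0]], turn=[[0,0,-0.147],[0,0,-0.147],[0,0,-0.147],[0,0,-0.147]])

```text
t: 21.45
tcp_pos: [0.6039, 0.1202, 0.1444]
orientation: [-1.994, -2.425, 0.003]
contact_force: [1.2, -0.0, 0.9]
opening: 0.0462
grip_force: 0.0
```

>>> apply_moves(grip=[0,0,0,0], linear=[[-0.035,0.002,0.003],[-0.07,0.003,0.006],[-0.105,0.005,0.01],[-0.14,0.006,0.013]], turn=[[0,0,-0.147],[0,0,-0.147],[0,0,-0.147],[0,0,-0.147]])

```text
t: 21.78
tcp_pos: [0.6369, -0.0157, 0.1311]
orientation: [-1.81, -2.564, 0.002]
contact_force: [1.3, -0.5, -0.4]
opening: 0.0465
grip_force: 0.0
```

>>> apply_moves(grip=[0,0,0,0,0], linear=[[-0.035,-0.004,0.003],[-0.07,-0.007,0.006],[-0.105,-0.011,0.01],[-0.139,-0.0145,0.013],[-0.139,-0.0145,0.013]], turn=[[0,0,-0.147],[0,0,-0.147],[0,0,-0.147],[0,0,-0.147],[0,0,-0.147]])

```text
t: 22.2
tcp_pos: [0.6703, -0.1568, 0.1171]
orientation: [-1.625, -2.687, 0.004]
contact_force: [0.2, 0.7, 0.4]
opening: 0.0467
grip_force: 0.0
```

```bash
python3 - <<'E'
from h import *
c=cam('side')
for m in meas(c,'adapter0',.011): print(m['conf'],m['c'],m['yaw'],m['dims'])
b=loc(BX,-.01,-.02)
plan([(.670,-.151,.004,118),(.670,-.151,.14,118),(*b,.14,84.4),(*b,.02,84.4)])
E
```

```text
0.56 [ 0.6676 -0.1474] 115.2 [25. 73.]
0.51 [ 0.692  -0.0575] 12.1 [63. 32.]
0.39 [0.5521 0.4011] -153.1 [47. 36.]
at [ 0.6695 -0.1513  0.1178] 117.8 tilt 0.22
  lin [0.0001, 0.0006, 0.1138] turn z -0.003
-> [ 0.67  -0.151  0.004] 118.0
  lin [-0.0, -0.0, -0.136] turn z -0.0
-> [ 0.67  -0.151  0.14 ] 118.0
  lin [0.1576, 0.032, 0.0] turn z 0.195
  lin [0.1608, 0.0009, 0.0] turn z 0.195
  lin [0.1579, -0.0303, 0.0] turn z 0.195
-> [0.533 0.312 0.14 ] 84.5
  lin [-0.0, 0.0, 0.12] turn z 0.001
-> [0.533 0.312 0.02 ] 84.4
```

>>> apply_moves(grip=[0,0,0,0,0], linear=[[0,0,0.04],[0,0,0.08],[0,0,0.105],[0,0,0.1135],[0,0,0.1135]], turn=[[0,0,0],[0,0,0],[0,0,0],[0,0,0],[0,0,0]])

```text
t: 22.72
tcp_pos: [0.6682, -0.1479, 0.0036]
orientation: [-1.614, -2.688, 0.001]
contact_force: [0.3, 0.8, -0.4]
opening: 0.0464
grip_force: 0.0
```

>>> apply_moves(grip=[1,1,1,1,1], linear=[[0,0,0],[0,0,0],[0,0,0],[0,0,0],[0,0,0]], turn=[[0,0,0],[0,0,0],[0,0,0],[0,0,0],[0,0,0]])

```text
t: 23.13
tcp_pos: [0.6717, -0.1509, 0.0088]
orientation: [1.617, 2.689, 0.001]
contact_force: [-0.6, 0.3, 5.9]
opening: 0.0239
grip_force: 25.0
```

>>> apply_moves(grip=[1,1,1,1,1], linear=[[0,0,0],[0,0,-0.03],[0,0,-0.07],[0,0,-0.11],[0,0,-0.136]], turn=[[0,0,0],[0,0,0],[0,0,0],[0,0,0],[0,0,0]])

```text
t: 23.55
tcp_pos: [0.6717, -0.151, 0.1474]
orientation: [1.617, 2.688, 0.001]
contact_force: [0.8, -0.9, 0.5]
opening: 0.0242
grip_force: 25.0
```

>>> apply_moves(grip=[1,1,1,1,1], linear=[[0.03,0.006,0],[0.065,0.013,0],[0.1,0.02,0],[0.135,0.027,0],[0.158,0.032,0]], turn=[[0,0,0.195],[0,0,0.195],[0,0,0.195],[0,0,0.195],[0,0,0.195]])

```text
t: 23.97
tcp_pos: [0.6232, 0.007, 0.1432]
orientation: [-1.872, -2.522, -0.001]
contact_force: [-0.3, -0.1, -1.1]
opening: 0.0243
grip_force: 25.0
```

>>> apply_moves(grip=[1,1,1,1,1], linear=[[0.035,0,0],[0.07,0,0],[0.105,0,0],[0.14,0,0],[0.161,0.001,0]], turn=[[0,0,0.195],[0,0,0.195],[0,0,0.195],[0,0,0.195],[0,0,0.195]])

```text
t: 24.38
tcp_pos: [0.5775, 0.1616, 0.1432]
orientation: [-2.108, -2.328, -0.001]
contact_force: [-0.4, 0.5, -0.3]
opening: 0.0239
grip_force: 25.0
```

>>> apply_moves(grip=[1,1,1,1,1], linear=[[0.035,-0.009,0],[0.07,-0.018,0],[0.105,-0.027,0],[0.123,-0.03,0],[0.123,-0.03,0]], turn=[[0,0,0.195],[0,0,0.195],[0,0,0.195],[0,0,0.195],[0,0,0.195]])

```text
t: 24.8
tcp_pos: [0.5354, 0.2819, 0.1431]
orientation: [-2.321, -2.115, -0.002]
contact_force: [-0.0, -0.7, -0.8]
opening: 0.0237
grip_force: 25.0
```

```bash
python3 - <<'E'
from h import *
c=cam('top','t2')
b=loc(BX,-.01,-.055)
plan([(*b,.02,84.4)]); s=bot.observe();print(s['opening'],s['grip_force'])
b=loc(BX,-.03,-.055)
plan([(*b,.14,84.4),(.685,-.0594,.14,13.6),(.685,-.0594,.004,13.6)],(np.array([*loc(BX,-.01,-.055),.14]),84.4))
E
```

```text
at [0.5364 0.2798 0.143 ] 84.6 tilt 0.03
  lin [-0.0037, -0.0064, 0.123] turn z 0.004
-> [0.53  0.277 0.02 ] 84.4
0.023821054769888696 25.000028125941753
at [0.5297 0.2767 0.14  ] 84.4 tilt 0.03
  lin [0.0, -0.02, 0.0] turn z -0.0
-> [0.51  0.279 0.14 ] 84.4
  lin [-0.1065, 0.0691, 0.0] turn z 0.412
  lin [-0.0699, 0.106, 0.0] turn z 0.412
  lin [-0.0216, 0.1251, 0.0] turn z 0.412
-> [ 0.685 -0.059  0.14 ] 13.6
  lin [0.0, -0.0001, 0.136] turn z -0.0
-> [ 0.685 -0.059  0.004] 13.6
```

>>> apply_moves(grip=[1,1,1,1,1], linear=[[-0.003,0,0.035],[-0.003,0,0.07],[-0.003,0,0.1],[-0.003,0,0.12],[-0.003,0,0.12]], turn=[[0,0,0],[0,0,0],[0,0,0],[0,0,0],[0,0,0]])

```text
t: 25.27
tcp_pos: [0.5341, 0.2723, 0.0181]
orientation: [-2.326, -2.107, 0.013]
contact_force: [0.1, -1.1, -0.4]
opening: 0.0239
grip_force: 25.0
```

>>> apply_moves(grip=[0,0,0,0,0], linear=[[0,0,0],[0,0,0],[0,0,0],[0,0,0],[0,0,0]], turn=[[0,0,0],[0,0,0],[0,0,0],[0,0,0],[0,0,0]])

```text
t: 25.68
tcp_pos: [0.538, 0.2752, 0.0243]
orientation: [2.326, 2.11, 0.004]
contact_force: [0.5, 0.5, -0.1]
opening: 0.046
grip_force: 0.0
```

>>> apply_moves(grip=[0,0,0,0,0], linear=[[0,0,-0.03],[0,0,-0.07],[0,0,-0.1],[0,0,-0.12],[0,0,-0.12]], turn=[[0,0,0],[0,0,0],[0,0,0],[0,0,0],[0,0,0]])

```text
t: 26.1
tcp_pos: [0.5401, 0.2762, 0.1492]
orientation: [2.323, 2.108, 0.016]
contact_force: [1.3, -0.4, 0.5]
opening: 0.0466
grip_force: 0.0
```

```bash
python3 - <<'E'
from h import *
c=cam('top')
for m in meas(c,'adapter0',.011): print(m['conf'],m['c'],m['yaw'],m['dims'],m['mean'])
plan([(.685,-.0594,.14,13.6),(.685,-.0594,.004,13.6)])
E
```

```text
0.69 [0.5372 0.2733] 85.9 [22. 46.] [0.538  0.2718]
0.67 [ 0.6922 -0.0569] 12.9 [67. 24.] [ 0.6898 -0.0575]
at [0.5375 0.2753 0.1441] 84.5 tilt 0.17
  lin [-0.1063, 0.0597, 0.0014] turn z 0.412
  lin [-0.0735, 0.0973, 0.0014] turn z 0.412
  lin [-0.0284, 0.1186, 0.0014] turn z 0.412
-> [ 0.685 -0.059  0.14 ] 13.6
  lin [0.0001, -0.0001, 0.1359] turn z 0.001
-> [ 0.685 -0.059  0.004] 13.6
```

>>> apply_moves(grip=[0,0,0,0,0], linear=[[-0.03,0.017,0],[-0.06,0.034,0],[-0.09,0.05,0],[-0.106,0.06,0],[-0.106,0.06,0]], turn=[[0,0,0.412],[0,0,0.412],[0,0,0.412],[0,0,0.412],[0,0,0.412]])

```text
t: 26.62
tcp_pos: [0.5871, 0.1597, 0.1407]
orientation: [2.713, 1.583, -0.004]
contact_force: [0.5, 0.3, 0.2]
opening: 0.046
grip_force: 0.0
```

>>> apply_moves(grip=[0,0,0,0,0], linear=[[-0.02,0.026,0],[-0.04,0.052,0],[-0.06,0.08,0],[-0.0735,0.097,0.001],[-0.0735,0.097,0.001]], turn=[[0,0,0.412],[0,0,0.412],[0,0,0.412],[0,0,0.412],[0,0,0.412]])

```text
t: 27.03
tcp_pos: [0.6358, 0.0488, 0.1397]
orientation: [2.979, 0.996, -0.003]
contact_force: [0.6, 1.1, -0.8]
opening: 0.0463
grip_force: 0.0
```

>>> apply_moves(grip=[0,0,0,0,0], linear=[[-0.008,0.033,0],[-0.016,0.066,0],[-0.024,0.1,0],[-0.028,0.117,0.001],[-0.028,0.117,0.001]], turn=[[0,0,0.412],[0,0,0.412],[0,0,0.412],[0,0,0.412],[0,0,0.412]])

```text
t: 27.45
tcp_pos: [0.684, -0.0602, 0.1389]
orientation: [-3.12, -0.37, 0.003]
contact_force: [0.0, 0.3, 0.4]
opening: 0.0466
grip_force: 0.0
```

```bash
python3 - <<'E'
from h import *
c=cam('side')
for m in meas(c,'adapter0',.011): print(m['conf'],m['c'],m['yaw'],m['dims'],m['mean'])
b=loc(BX,-.02,-.046)
plan([(.685,-.0594,.004,13.6),(.685,-.0594,.14,13.6),(*b,.14,-5.6),(*b,.045,-5.6)])
E
```

```text
0.67 [0.5382 0.2784] 85.3 [70. 25.] [0.5385 0.2767]
at [ 0.6828 -0.0566  0.1393] 13.8 tilt 0.18
  lin [0.0014, 0.0033, 0.1353] turn z 0.003
-> [ 0.685 -0.059  0.004] 13.6
  lin [0.0, -0.0, -0.136] turn z 0.0
-> [ 0.685 -0.059  0.14 ] 13.6
  lin [-0.0261, -0.125, 0.0] turn z 0.112
  lin [-0.0399, -0.1213, 0.0] turn z 0.112
  lin [-0.0532, -0.1161, 0.0] turn z 0.112
-> [0.521 0.287 0.14 ] -5.6
  lin [-0.0, -0.0, 0.095] turn z -0.001
-> [0.521 0.287 0.045] -5.6
```

>>> apply_moves(grip=[0,0,0,0,0], linear=[[0.001,0.002,0.04],[0.001,0.002,0.08],[0.001,0.002,0.115],[0.001,0.002,0.134],[0.001,0.002,0.134]], turn=[[0,0,0],[0,0,0],[0,0,0],[0,0,0],[0,0,0]])

```text
t: 27.97
tcp_pos: [0.6826, -0.0561, 0.0031]
orientation: [-3.116, -0.38, 0.008]
contact_force: [0.6, 0.3, 0.5]
opening: 0.0463
grip_force: 0.0
```

>>> apply_moves(grip=[1,1,1,1,1], linear=[[0,0,0],[0,0,0],[0,0,0],[0,0,0],[0,0,0]], turn=[[0,0,0],[0,0,0],[0,0,0],[0,0,0],[0,0,0]])

```text
t: 28.38
tcp_pos: [0.6856, -0.059, 0.0077]
orientation: [-3.119, -0.373, -0.002]
contact_force: [0.0, 1.6, 2.0]
opening: 0.0237
grip_force: 25.0
```

>>> apply_moves(grip=[1,1,1,1,1], linear=[[0,0,0],[0,0,-0.03],[0,0,-0.07],[0,0,-0.11],[0,0,-0.136]], turn=[[0,0,0],[0,0,0],[0,0,0],[0,0,0],[0,0,0]])

```text
t: 28.8
tcp_pos: [0.6864, -0.0601, 0.1469]
orientation: [3.118, 0.372, 0.006]
contact_force: [1.6, -1.3, 0.2]
opening: 0.0238
grip_force: 25.0
```

>>> apply_moves(grip=[1,1,1,1,1], linear=[[-0.005,-0.025,0],[-0.011,-0.055,0],[-0.018,-0.09,0],[-0.026,-0.125,0],[-0.026,-0.125,0]], turn=[[0,0,0.112],[0,0,0.112],[0,0,0.112],[0,0,0.112],[0,0,0.112]])

```text
t: 29.22
tcp_pos: [0.627, 0.0614, 0.1428]
orientation: [-3.132, -0.204, 0.004]
contact_force: [-0.5, -0.5, -0.3]
opening: 0.0239
grip_force: 25.0
```

>>> apply_moves(grip=[1,1,1,1], linear=[[-0.01,-0.03,0],[-0.02,-0.06,0],[-0.03,-0.09,0],[-0.04,-0.121,0]], turn=[[0,0,0.112],[0,0,0.112],[0,0,0.112],[0,0,0.112]])

```text
t: 29.55
tcp_pos: [0.5752, 0.1712, 0.1427]
orientation: [3.141, 0.02, 0.0]
contact_force: [1.1, 0.5, -0.2]
opening: 0.0237
grip_force: 25.0
```

>>> apply_moves(grip=[1,1,1,1,1], linear=[[-0.014,-0.03,0],[-0.028,-0.06,0],[-0.042,-0.09,0],[-0.053,-0.116,0],[-0.053,-0.116,0]], turn=[[0,0,0.112],[0,0,0.112],[0,0,0.112],[0,0,0.112],[0,0,0.112]])

```text
t: 29.97
tcp_pos: [0.5186, 0.2901, 0.1428]
orientation: [-3.136, 0.148, 0.002]
contact_force: [-0.5, -0.4, -0.9]
opening: 0.0234
grip_force: 25.0
```

```bash
python3 - <<'E'
from h import *
c=cam('top'); b=loc(BX,-.02,-.046); print(bot.observe()['opening'],bot.observe()['grip_force'])
plan([(*b,.04,-5.6)])
E
```

```text
0.02355799413536671 25.00013418495655
at [0.5199 0.288  0.1428] -5.4 tilt 0.01
  lin [0.0009, 0.0013, 0.1028] turn z 0.003
-> [0.521 0.287 0.04 ] -5.6
```

>>> apply_moves(grip=[1,1,1,1,1], linear=[[0,0.001,0.035],[0,0.001,0.07],[0,0.001,0.095],[0,0.001,0.1],[0,0.001,0.1]], turn=[[0,0,0],[0,0,0],[0,0,0],[0,0,0],[0,0,0]])

```text
t: 30.43
tcp_pos: [0.5201, 0.2834, 0.0408]
orientation: [3.136, -0.156, -0.006]
contact_force: [-0.9, -0.1, -0.2]
opening: 0.0235
grip_force: 25.0
```

>>> apply_moves(grip=[0,0,0,0,0], linear=[[0,0,0],[0,0,0],[0,0,0],[0,0,0],[0,0,0]], turn=[[0,0,0],[0,0,0],[0,0,0],[0,0,0],[0,0,0]])

```text
t: 30.85
tcp_pos: [0.5217, 0.2853, 0.0439]
orientation: [-3.137, 0.154, -0.003]
contact_force: [-0.5, 0.2, -0.5]
opening: 0.0456
grip_force: 0.0
```

>>> apply_moves(grip=[0,0,0,0,0], linear=[[0,0,-0.03],[0,0,-0.07],[0,0,-0.11],[0,0,-0.11],[0,0,-0.11]], turn=[[0,0,0],[0,0,0],[0,0,0],[0,0,0],[0,0,0]])

```text
t: 31.27
tcp_pos: [0.5229, 0.2859, 0.1563]
orientation: [-3.135, 0.154, -0.011]
contact_force: [-0.6, 0.3, -0.5]
opening: 0.0463
grip_force: 0.0
```

>>> apply_moves(grip=[1,1,1,1,1], linear=[[0,0.04,0],[0,0.08,0],[0,0.12,0],[0,0.15,0],[0,0.16,0]], turn=[[0,0,0],[0,0,0],[0,0,0],[0,0,0],[0,0,0]])

```text
t: 31.68
tcp_pos: [0.5035, 0.1224, 0.1512]
orientation: [3.136, -0.158, -0.005]
contact_force: [0.3, 1.4, 0.6]
opening: 0.018
grip_force: 0.0
```

```bash
python3 - <<'E'
from h import *
c=cam('top','t3'); s=cam('side','s3')
A=cv2.resize(c['image'][130:265,60:480],(800,257)); B=cv2.resize(s['image'][110:400,150:400],(291,338))
i=np.vstack([A,np.hstack([B,np.zeros((338,509,3),np.uint8)])]); cv2.imwrite('pics/d.png',i[:,:,::-1])
for l,z in [('union0',.015),('adapter0',.011),('pin',.009),('tclamp',.01),('bushing',.013)]:
    for m in meas(c,l,z): print(l,m['conf'],m['c'],m['yaw'],m['dims'])
a=loc(BR,.095,0); b=loc(BR,-.02,0)
plan([(*a,.15,-15.2),(*a,.09,-15.2),(*b,.09,-15.2)])
E
```

```text
union0 0.56 [0.5512 0.4134] 178.9 [47. 32.]
union0 0.52 [0.5141 0.4353] -20.2 [33. 40.]
pin 0.53 [ 0.5363 -0.3345] -30.3 [ 94. 133.]
pin 0.51 [0.4301 0.0473] -167.8 [107.  17.]
tclamp 0.56 [ 0.6597 -0.2236] -60.7 [65. 72.]
bushing 0.58 [ 0.613  -0.0129] -60.0 [27. 29.]
at [0.5052 0.1273 0.1524] -5.5 tilt 0.03
  lin [0.0501, 0.1573, 0.0008] turn z 0.056
  lin [0.0589, 0.1542, 0.0008] turn z 0.056
  lin [0.0674, 0.1507, 0.0008] turn z 0.056
-> [ 0.609 -0.357  0.15 ] -15.2
  lin [0.0, 0.0, 0.06] turn z 0.001
-> [ 0.609 -0.357  0.09 ] -15.2
  lin [-0.115, 0.0001, -0.0] turn z -0.0
-> [ 0.498 -0.327  0.09 ] -15.2
```

View pics/d.png

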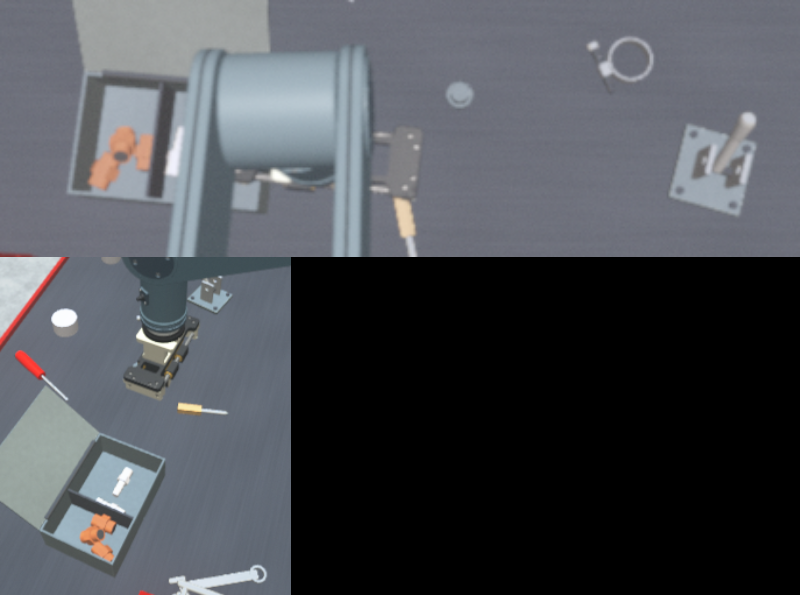

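>>> apply_moves(grip=[1,1,1,1,1], linear=[[0.01,0.03,0],[0.02,0.065,0],[0.032,0.1,0],[0.044,0.135,0],[0.05,0.157,0]], turn=[[0,0,0.056],[0,0,0.056],[0,0,0.056],[0,0,0.056],[0,0,0.056]])

```text
t: 32.45
tcp_pos: [0.541, -0.0372, 0.1526]
orientation: [3.131, -0.241, 0.002]
contact_force: [0.5, -0.1, 0.3]
opening: 0.0
grip_force: 0.0
```

>>> apply_moves(grip=[1,1,1,1,1], linear=[[0.013,0.034,0],[0.026,0.068,0],[0.039,0.1,0],[0.052,0.136,0],[0.059,0.154,0]], turn=[[0,0,0.056],[0,0,0.056],[0,0,0.056],[0,0,0.056],[0,0,0.056]])

```text
t: 32.87
tcp_pos: [0.5756, -0.1995, 0.1524]
orientation: [3.123, -0.33, 0.002]
contact_force: [0.1, 0.1, -0.4]
opening: 0.0002
grip_force: 0.0
```

>>> apply_moves(grip=[1,1,1,1,1], linear=[[0.015,0.034,0],[0.03,0.068,0],[0.045,0.1,0],[0.06,0.136,0],[0.067,0.151,0]], turn=[[0,0,0.056],[0,0,0.056],[0,0,0.056],[0,0,0.056],[0,0,0.056]])

```text
t: 33.28
tcp_pos: [0.6093, -0.3619, 0.1518]
orientation: [3.112, -0.418, 0.001]
contact_force: [-0.4, -0.1, 0.3]
opening: 0.0003
grip_force: 0.0
```

>>> apply_moves(grip=[1,1,1,1,1], linear=[[0,0,0],[0,0,0.02],[0,0,0.04],[0,0,0.06],[0,0,0.06]], turn=[[0,0,0],[0,0,0],[0,0,0],[0,0,0],[0,0,0]])

```text
t: 33.7
tcp_pos: [0.6066, -0.3539, 0.0876]
orientation: [-3.109, 0.413, 0.012]
contact_force: [-0.2, 1.3, -0.3]
opening: 0.0002
grip_force: 0.0
```

```bash
python3 - <<'E'
from h import *
plan([(*loc(BR,-.028,0),.09,-15.2)])
E
```

```text
at [ 0.6066 -0.3539  0.0876] -15.1 tilt 0.52
  lin [-0.1194, 0.002, -0.0024] turn z 0.001
-> [ 0.491 -0.325  0.09 ] -15.2
```

>>> apply_moves(grip=[1,1,1,1,1], linear=[[-0.015,0,0],[-0.03,0,0],[-0.045,0,0],[-0.06,0,0],[-0.075,0,0]], turn=[[0,0,0],[0,0,0],[0,0,0],[0,0,0],[0,0,0]])

```text
t: 34.12
tcp_pos: [0.5388, -0.3385, 0.0959]
orientation: [3.11, -0.413, 0.011]
contact_force: [3.4, -2.4, 2.6]
opening: 0.0005
grip_force: 1.8
```

>>> apply_moves(grip=[1,1,1,1,1], linear=[[-0.01,0,0],[-0.02,0,0],[-0.03,0,0],[-0.038,0,0],[-0.042,0,0]], turn=[[0,0,0],[0,0,0],[0,0,0],[0,0,0],[0,0,0]])

```text
t: 34.53
tcp_pos: [0.4958, -0.3264, 0.0938]
orientation: [3.114, -0.415, 0.002]
contact_force: [7.4, -0.5, 1.2]
opening: 0.0002
grip_force: 3.7
```

>>> apply_moves(grip=[1,1,1,1], linear=[[-0.003,0,0],[-0.006,0,0],[-0.006,0,0],[-0.006,0,0]], turn=[[0,0,0],[0,0,0],[0,0,0],[0,0,0]])

```text
t: 34.87
tcp_pos: [0.4946, -0.3269, 0.0947]
orientation: [3.111, -0.417, 0.016]
contact_force: [12.3, -0.9, -0.5]
opening: 0.0005
grip_force: 5.5
```

>>> apply_moves(grip=[1,1,1,1,1], linear=[[0.02,0,0],[0.025,0,-0.03],[0.025,0,-0.06],[0.025,0,-0.06],[0.025,0,-0.06]], turn=[[0,0,0],[0,0,0],[0,0,0],[0,0,0],[0,0,0]])

```text
t: 35.28
tcp_pos: [0.5149, -0.3327, 0.1548]
orientation: [3.112, -0.415, 0.005]
contact_force: [-0.1, -0.7, -0.5]
opening: 0.0007
grip_force: 0.0
```

>>> apply_moves(grip=[0,0,0,0,0], linear=[[0,-0.035,0],[0,-0.07,0],[0,-0.105,0],[0,-0.14,0],[0,-0.16,0]], turn=[[0,0,-0.2],[0,0,-0.2],[0,0,-0.2],[0,0,-0.2],[0,0,-0.2]])

```text
t: 35.7
tcp_pos: [0.555, -0.1739, 0.1513]
orientation: [-3.137, 0.101, 0.005]
contact_force: [0.6, -0.3, -0.1]
opening: 0.0291
grip_force: 0.0
```

>>> apply_moves(grip=[0,0,0,0,0], linear=[[0,-0.035,0],[0,-0.07,0],[0,-0.09,0],[0,-0.09,0],[0,-0.09,0]], turn=[[0,0,-0.28],[0,0,-0.28],[0,0,-0.28],[0,0,-0.28],[0,0,-0.28]])

```text
t: 36.12
tcp_pos: [0.5609, -0.0869, 0.1517]
orientation: [-3.123, -0.338, 0.003]
contact_force: [0.2, -0.6, 0.5]
opening: 0.0469
grip_force: 0.0
```

```bash
python3 - <<'E'
from h import *
c=cam('top','t4'); s=cam('side','s4')
def crop(im,u,v,w,h,f): return cv2.resize(im[v:v+h,u:u+w],(w*f,h*f),interpolation=cv2.INTER_CUBIC)
A=crop(c['image'],395,180,75,75,5); B=crop(s['image'],295,110,75,75,5)
P=crop(c['image'],250,220,50,68,4); Q=crop(s['image'],180,250,130,140,1); 
i=np.hstack([A,B]); j=np.zeros((272,750,3),np.uint8); j[:272,:200]=P; j[:140,210:340]=Q; j[:,350:]=crop(c['image'],85,150,100,68,4)
cv2.imwrite('pics/e.png',np.vstack([i,j])[:,:,::-1])
for l,z in [('pin',.009),('bracket',.01),('toggle',.06),('lid',.07)]:
  for cc in (c,s):
    for m in meas(cc,l,z): print(l,m['conf'],m['c'],m['mean'],m['yaw'],m['dims'],m['tt'])
print(now())
E
```

```text
pin 0.72 [0.462  0.0556] [0.464  0.0563] -170.5 [58. 19.] [-27.  31.]
pin 0.61 [0.4333 0.046 ] [0.4423 0.0513] -168.3 [109.  26.] [-44.  65.]
bracket 0.77 [ 0.5183 -0.3293] [ 0.5185 -0.329 ] 155.9 [91. 96.] [-53.  53.]
bracket 0.45 [0.5564 0.3494] [0.5553 0.3492] 83.9 [258. 168.] [-129.  130.]
bracket 0.68 [ 0.5098 -0.3642] [ 0.5173 -0.3482] -93.4 [172. 105.] [-75. 101.]
toggle 0.69 [ 0.4934 -0.3278] [ 0.4922 -0.3274] 15.7 [55. 22.] [-26.  29.]
toggle 0.56 [ 0.4887 -0.3446] [ 0.4891 -0.3483] 71.2 [80. 21.] [-37.  43.]
lid 0.95 [0.5503 0.3386] [0.5492 0.3384] 84.8 [231. 156.] [-115.  116.]
lid 0.91 [0.5511 0.3351] [0.5491 0.3435] -95.5 [231. 157.] [-107.  124.]
lid 0.51 [0.5436 0.345 ] [0.5416 0.3551] -92.4 [250. 169.] [-118.  136.]
lid 0.48 [0.5963 0.0287] [0.5959 0.0299] -69.4 [27. 46.] [-22.  24.]
(array([ 0.5617172 , -0.08885286,  0.15260346]), np.float64(12.18742016999492))
```

View pics/e.png

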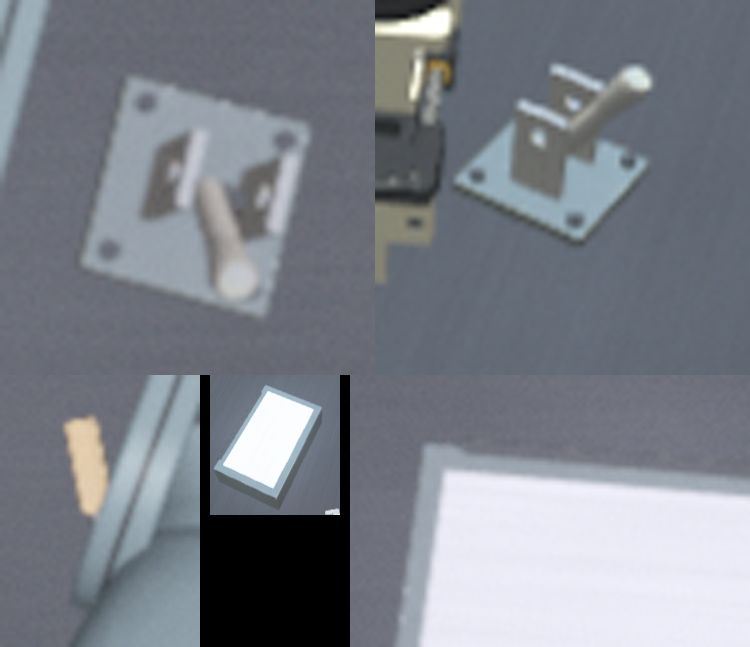

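```bash
cat > fit.py <<'E'
from h import *
from scipy.optimize import least_squares
c=cam('top'); s=cam('side')
T=[((128,77),(.048,.045,.01)),((310,126),(.048,-.045,.01)),((265,315),(-.048,-.045,.01)),((82,265),(-.048,.045,.01)),
((193,169),(0,.021,.072)),((283,193),(0,-.021,.072)),((174,172),(0,.0235,.055)),((265,195),(0,-.0185,.055))]
S=[((455,183),(.048,.045,.01)),((583,240),(-.048,.045,.01)),((648,163),(-.048,-.045,.01)),((539,138),(0,.0235,.055)),((573,103),(0,-.0185,.055))]
Tp=np.array([[395+(a+.5)/5-.5,180+(b+.5)/5-.5] for (a,b),_ in T]); Sp=np.array([[295+(a-375+.5)/5-.5,110+(b+.5)/5-.5] for (a,b),_ in S])
def W(p,L):
    return [[*loc((p[:2],p[2]),l[0],l[1]),l[2]] for _,l in L]
def f(p): return np.concatenate([(proj(c,W(p,T))-Tp).ravel(),(proj(s,W(p,S))-Sp).ravel()])
r=least_squares(f,[.5178,-.332,-15.2],x_scale=[.01,.01,1],loss='soft_l1'); print(r.x.round(4)); print(f(r.x).reshape(-1,2).round(1).tolist())
for n,a in(('T',slice(0,16)),('S',slice(16,26))):
    q=least_squares(lambda p:f(p)[a],r.x,x_scale=[.01,.01,1]); print(n,q.x.round(4))
E
python3 fit.py
python3 - <<'E'
from h import *
plan([(.462,.0557,.15,11.8),(.462,.0557,.004,11.8)])
E
```

```text
[  0.5184  -0.3322 -15.2403]
[[-0.1, -0.3], [0.3, -0.3], [0.3, 0.6], [-0.3, 0.5], [-0.3, -0.1], [-0.1, -0.0], [0.2, -0.1], [-0.0, 0.1], [-0.5, -0.2], [-0.3, 0.1], [0.6, -0.3], [-0.0, 0.1], [-0.1, -0.1]]
T [  0.5185  -0.3322 -15.3726]
S [  0.5182  -0.3318 -14.7528]
at [ 0.5617 -0.0886  0.1527] 12.2 tilt 0.0
  lin [-0.0335, -0.0811, 0.0013] turn z 0.004
  lin [-0.0338, -0.0809, 0.0013] turn z 0.004
-> [0.462 0.056 0.15 ] 11.8
  lin [0.0, 0.0, 0.1461] turn z -0.001
-> [0.462 0.056 0.004] 11.8
```

>>> apply_moves(grip=[0,0,0,0,0], linear=[[-0.013,-0.03,0],[-0.027,-0.065,0],[-0.042,-0.1,0],[-0.055,-0.135,0],[-0.067,-0.162,0.002]], turn=[[0,0,0.008],[0,0,0.008],[0,0,0.008],[0,0,0.008],[0,0,0.008]])

```text
t: 37.13
tcp_pos: [0.4604, 0.0576, 0.1509]
orientation: [-3.124, -0.323, -0.0]
contact_force: [0.4, -0.5, 0.3]
opening: 0.0464
grip_force: 0.0
```

>>> apply_moves(grip=[0,0,0,0,0], linear=[[0,0,0],[0,0,0.03],[0,0,0.06],[0,0,0.09],[0,0,0.11]], turn=[[0,0,0],[0,0,0],[0,0,0],[0,0,0],[0,0,0]])

```text
t: 37.55
tcp_pos: [0.4613, 0.0557, 0.0387]
orientation: [-3.125, -0.323, 0.002]
contact_force: [0.1, -0.7, -0.2]
opening: 0.0467
grip_force: 0.0
```

>>> apply_moves(grip=[0,0], linear=[[0,0,0],[0,0,0]], turn=[[0,0,0],[0,0,0]])

```text
t: 37.72
tcp_pos: [0.4615, 0.0556, 0.0402]
orientation: [-3.125, -0.322, 0.004]
contact_force: [-0.1, -0.4, 0.5]
opening: 0.0461
grip_force: 0.0
```

```bash
sed -i 's/^BR=.*/BR=(np.array([.5188,-.3325]),-15.2)/' h.py; python3 - <<'E'
from h import *
plan([(.462,.0557,.0035,11.8)])
E
```

```text
at [0.4615 0.0556 0.0402] 11.8 tilt 0.13
  lin [0.0005, 0.0, 0.0367] turn z -0.0
-> [0.462 0.056 0.003] 11.8
```

>>> apply_moves(grip=[0,0,0,0,0], linear=[[0,0,0.015],[0,0,0.03],[0,0,0.0365],[0,0,0.0365],[0,0,0.0365]], turn=[[0,0,0],[0,0,0],[0,0,0],[0,0,0],[0,0,0]])

```text
t: 38.13
tcp_pos: [0.4628, 0.0557, 0.0051]
orientation: [3.125, 0.322, 0.002]
contact_force: [0.7, -0.5, 0.4]
opening: 0.0467
grip_force: 0.0
```

>>> apply_moves(grip=[1,1,1,1,1], linear=[[0,0,0],[0,0,0],[0,0,0],[0,0,0],[0,0,0]], turn=[[0,0,0],[0,0,0],[0,0,0],[0,0,0],[0,0,0]], grip_force=45)

```text
t: 38.55
tcp_pos: [0.4622, 0.0558, 0.0045]
orientation: [3.125, 0.323, 0.001]
contact_force: [0.3, -0.7, 1.4]
opening: 0.0176
grip_force: 11.4
```

>>> apply_moves(grip=[1,1,1,1,1], linear=[[0,0,0],[0,0,0],[0,0,0],[0,0,0],[0,0,0]], turn=[[0,0,0],[0,0,0],[0,0,0],[0,0,0],[0,0,0]])

```text
t: 38.97
tcp_pos: [0.4622, 0.0558, 0.0045]
orientation: [3.125, 0.323, 0.001]
contact_force: [-0.5, 0.5, 4.8]
opening: 0.0177
grip_force: 45.0
```

```bash
python3 - <<'E'
from h import *
p,y=now()
plan([(*p[:2],.15,y),(*loc(BR,0,.13),.15,74.8),(*loc(BR,0,.13),.049,74.8)])
E
```

```text
at [0.4622 0.0558 0.0045] 11.8 tilt 0.04
  lin [0.0, 0.0, -0.1455] turn z -0.0
-> [0.462 0.056 0.15 ] 11.8
  lin [0.0117, 0.0919, 0.0] turn z -0.367
  lin [-0.0221, 0.09, 0.0] turn z -0.367
  lin [-0.0529, 0.0761, 0.0] turn z -0.367
-> [ 0.553 -0.207  0.15 ] 74.9
  lin [-0.0, -0.0, 0.101] turn z 0.001
-> [ 0.553 -0.207  0.049] 74.8
```

>>> apply_moves(grip=[1,1,1,1,1], linear=[[0,0,-0.02],[0,0,-0.05],[0,0,-0.09],[0,0,-0.13],[0,0,-0.1455]], turn=[[0,0,0],[0,0,0],[0,0,0],[0,0,0],[0,0,0]])

```text
t: 39.38
tcp_pos: [0.4641, 0.0558, 0.1543]
orientation: [3.124, 0.323, 0.01]
contact_force: [1.1, 0.1, -0.5]
opening: 0.0175
grip_force: 45.0
```

>>> apply_moves(grip=[1,1,1,1,1], linear=[[0.003,0.02,0],[0.006,0.045,0],[0.009,0.07,0],[0.0117,0.092,0],[0.0117,0.092,0]], turn=[[0,0,-0.075],[0,0,-0.15],[0,0,-0.23],[0,0,-0.3],[0,0,-0.367]])

```text
t: 39.8
tcp_pos: [0.4935, -0.0352, 0.1494]
orientation: [3.011, 0.889, 0.001]
contact_force: [-0.2, -0.7, -0.0]
opening: 0.0177
grip_force: 45.0
```

>>> apply_moves(grip=[1,1,1,1,1], linear=[[-0.005,0.02,0],[-0.01,0.045,0],[-0.016,0.07,0],[-0.022,0.09,0],[-0.022,0.09,0]], turn=[[0,0,-0.075],[0,0,-0.15],[0,0,-0.23],[0,0,-0.3],[0,0,-0.367]])

```text
t: 40.22
tcp_pos: [0.5235, -0.123, 0.1491]
orientation: [2.799, 1.423, -0.0]
contact_force: [0.5, -0.3, -1.0]
opening: 0.0176
grip_force: 45.0
```

>>> apply_moves(grip=[1,1,1,1,1], linear=[[-0.014,0.02,0],[-0.028,0.04,0],[-0.042,0.06,0],[-0.053,0.076,0],[-0.053,0.076,0]], turn=[[0,0,-0.075],[0,0,-0.15],[0,0,-0.23],[0,0,-0.3],[0,0,-0.367]])

```text
t: 40.63
tcp_pos: [0.5534, -0.2106, 0.1488]
orientation: [2.493, 1.91, -0.001]
contact_force: [-0.2, -0.0, -0.1]
opening: 0.0173
grip_force: 45.0
```

>>> apply_moves(grip=[1,1,1,1,1], linear=[[0,0,0.02],[0,0,0.04],[0,0,0.06],[0,0,0.08],[0,0,0.09]], turn=[[0,0,0],[0,0,0],[0,0,0],[0,0,0],[0,0,0]])

```text
t: 41.05
tcp_pos: [0.5508, -0.2059, 0.0566]
orientation: [-2.491, -1.907, 0.003]
contact_force: [0.3, -0.4, -1.6]
opening: 0.0177
grip_force: 45.0
```

>>> apply_moves(grip=[1,1,1,1], linear=[[0,0,0],[0,0,0],[0,0,0],[0,0,0]], turn=[[0,0,0],[0,0,0],[0,0,0],[0,0,0]])

```text
t: 41.38
tcp_pos: [0.5535, -0.2075, 0.061]
orientation: [2.493, 1.908, 0.001]
contact_force: [0.5, 0.1, -1.4]
opening: 0.0175
grip_force: 45.0
```

```bash
python3 - <<'E'
from h import *
c=cam('top','t5'); s=cam('side','s5')
plan([(*loc(BR,0,.125),.0505,74.8),(*loc(BR,0,.0515),.0505,74.8)])
def crop(im,u,v,w,h,f): return cv2.resize(im[v:v+h,u:u+w],(w*f,h*f),interpolation=cv2.INTER_CUBIC)
print(bot.observe()['opening'],bot.observe()['grip_force'])
i=np.hstack([crop(c['image'],365,170,100,85,4),crop(s['image'],270,105,100,85,4)]);cv2.imwrite('pics/f.png',i[:,:,::-1])
E
```

```text
at [ 0.5533 -0.2074  0.0609] 74.9 tilt 0.13
  lin [-0.0048, -0.0005, 0.0104] turn z 0.001
-> [ 0.552 -0.212  0.05 ] 74.8
  lin [-0.0735, 0.0, -0.0] turn z 0.0
-> [ 0.532 -0.283  0.05 ] 74.8
0.01760128072258043 44.99951899051666
```

View pics/f.png

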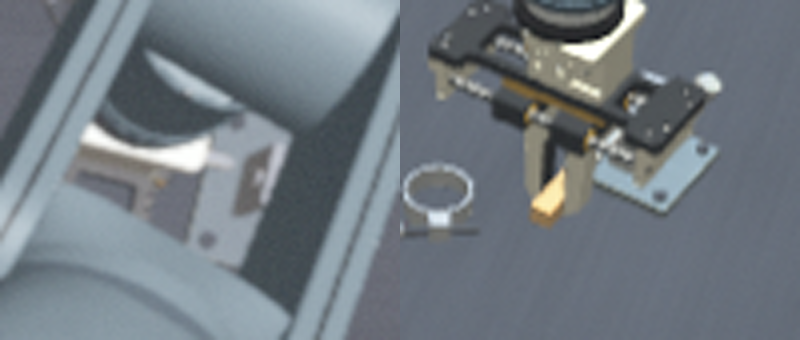

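>>> apply_moves(grip=[1,1,1,1,1], linear=[[0,-0.0005,0.005],[-0.003,-0.0005,0.0104],[-0.005,-0.0005,0.0104],[-0.005,-0.0005,0.0104],[-0.005,-0.0005,0.0104]], turn=[[0,0,0.002],[0,0,0.002],[0,0,0.002],[0,0,0.002],[0,0,0.002]])

```text
t: 41.9
tcp_pos: [0.5506, -0.2119, 0.0491]
orientation: [-2.497, -1.907, 0.0]
contact_force: [-0.1, 0.2, -0.0]
opening: 0.0177
grip_force: 45.0
```

>>> apply_moves(grip=[1,1,1,1,1], linear=[[-0.004,0,0],[-0.008,0,0],[-0.012,0,0],[-0.016,0,0],[-0.016,0,0]], turn=[[0,0,0],[0,0,0],[0,0,0],[0,0,0],[0,0,0]])

```text
t: 42.32
tcp_pos: [0.5464, -0.2282, 0.0494]
orientation: [2.497, 1.906, -0.0]
contact_force: [-0.1, -0.4, -0.7]
opening: 0.0174
grip_force: 45.0
```

>>> apply_moves(grip=[1,1,1], linear=[[-0.003,0,0],[-0.006,0,0],[-0.006,0,0]], turn=[[0,0,0],[0,0,0],[0,0,0]])

```text
t: 42.57
tcp_pos: [0.5449, -0.2335, 0.0493]
orientation: [2.496, 1.907, -0.0]
contact_force: [-0.3, -0.5, -0.9]
opening: 0.0177
grip_force: 45.0
```

```bash
cat > loc.py <<'E'
from h import *
s=bot.observe(); p,y=now(); a=np.radians(BR[1]); M=np.array([[np.cos(a),np.sin(a)],[-np.sin(a),np.cos(a)]])
print('local',(M@(p[:2]-BR[0])).round(4),'z',p[2].round(4),'psi',round(y,2),'F local',(M@np.array(s['contact_force'])[:2]).round(1),s['contact_force'][2].round(1),'T',np.round(s['wrist_torque'],2),s['opening'].round(4),s['t'])
E
python3 loc.py
```

```text
Traceback (most recent call last):
  File "loc.py", line 3, in <module>
    print('local',(M@(p[:2]-BR[0])).round(4),'z',p[2].round(4),'psi',round(y,2),'F local',(M@np.array(s['contact_force'])[:2]).round(1),s['contact_force'][2].round(1),'T',np.round(s['wrist_torque'],2),s['opening'].round(4),s['t'])
                                                                                                                                                                                                         ^^^^^^^^^^^^^^^^^^
AttributeError: 'float' object has no attribute 'round'
```

```bash
sed -i "s/s\['opening'\].round(4)/s['opening']/; s/p\[2\].round(4)/p[2]/; s/s\['contact_force'\]\[2\].round(1)/s['contact_force'][2]/" loc.py; python3 loc.py
```

```text
local [-0.0007  0.1024] z 0.04929428843208869 psi 74.74 F local [-0.1 -0.5] -0.9324598289960627 T [-0.02 -0.1  -0.02] 0.017714132569521927 42.5667
```

>>> apply_moves(grip=[1,1,1,1,1], linear=[[0,0.0005,-0.001],[-0.004,0.0005,-0.001],[-0.008,0.0005,-0.001],[-0.012,0.0005,-0.001],[-0.012,0.0005,-0.001]], turn=[[0,0,0],[0,0,0],[0,0,0],[0,0,0],[0,0,0]])

```text
t: 42.98
tcp_pos: [0.5422, -0.2456, 0.0503]
orientation: [2.497, 1.906, -0.0]
contact_force: [0.5, 0.1, -1.3]
opening: 0.0178
grip_force: 45.0
```

>>> apply_moves(grip=[1,1,1,1,1], linear=[[-0.004,0,0],[-0.008,0,0],[-0.012,0,0],[-0.012,0,0],[-0.012,0,0]], turn=[[0,0,0],[0,0,0],[0,0,0],[0,0,0],[0,0,0]])

```text
t: 43.4
tcp_pos: [0.5391, -0.2566, 0.0502]
orientation: [2.497, 1.907, 0.0]
contact_force: [-1.3, 0.8, -1.0]
opening: 0.0174
grip_force: 45.0
```

```bash
python3 loc.py
```

```text
local [-0.0004  0.0786] z 0.050228206746741715 psi 74.73 F local [-1.5  0.5] -1.01262914780616 T [ 0.   -0.01 -0.04] 0.0174451762006712 43.4
```

>>> apply_moves(grip=[1,1,1,1,1], linear=[[-0.004,0,0],[-0.008,0,0],[-0.012,0,0],[-0.015,0,0],[-0.015,0,0]], turn=[[0,0,0],[0,0,0],[0,0,0],[0,0,0],[0,0,0]])

```text
t: 43.82
tcp_pos: [0.5351, -0.2715, 0.0502]
orientation: [2.497, 1.906, -0.0]
contact_force: [0.1, -0.9, -1.2]
opening: 0.0176
grip_force: 45.0
```

```bash
python3 loc.py
```

```text
local [-0.0003  0.0631] z 0.05024323907263047 psi 74.72 F local [ 0.3 -0.8] -1.205125598215139 T [-0.02 -0.01  0.04] 0.017563139414352672 43.8167
```

Past both eyelets without force; push home.

>>> apply_moves(grip=[1,1,1,1,1], linear=[[-0.003,0,0],[-0.006,0,0],[-0.009,0,0],[-0.01,0,0],[-0.01,0,0]], turn=[[0,0,0],[0,0,0],[0,0,0],[0,0,0],[0,0,0]])

```text
t: 44.23
tcp_pos: [0.5325, -0.2807, 0.0503]
orientation: [2.497, 1.907, 0.0]
contact_force: [0.4, 0.8, -0.3]
opening: 0.0181
grip_force: 45.0
```

>>> apply_moves(grip=[1,1,1,1,1], linear=[[-0.001,0,0],[-0.002,0,0],[-0.003,0,0],[-0.003,0,0],[-0.003,0,0]], turn=[[0,0,0],[0,0,0],[0,0,0],[0,0,0],[0,0,0]])

```text
t: 44.65
tcp_pos: [0.532, -0.2823, 0.0502]
orientation: [-2.496, -1.907, -0.001]
contact_force: [1.2, 5.1, 0.9]
opening: 0.0175
grip_force: 45.0
```

```bash
python3 loc.py
```

```text
local [-0.0004  0.0519] z 0.050230486909827315 psi 74.76 F local [-0.2  5.2] 0.884956343997217 T [ 0.8  -0.38 -0.02] 0.017540592431698157 44.65
```

>>> apply_moves(grip=[1,1,1,1,1], linear=[[-0.001,0,0],[-0.002,0,0],[-0.003,0,0],[-0.003,0,0],[-0.003,0,0]], turn=[[0,0,0],[0,0,0],[0,0,0],[0,0,0],[0,0,0]])

```text
t: 45.07
tcp_pos: [0.532, -0.2825, 0.0503]
orientation: [-2.494, -1.905, -0.006]
contact_force: [4.6, 13.0, 3.7]
opening: 0.0177
grip_force: 45.0
```

```bash
python3 loc.py
```

```text
local [-0.0004  0.0517] z 0.05025294115006705 psi 74.76 F local [ 1.  13.8] 3.716690522561755 T [ 2.2  -1.01 -0.07] 0.017719045326760073 45.0667
```

>>> apply_moves(grip=[1,1,1], linear=[[0.003,0,0],[0.004,0,0],[0.004,0,0]], turn=[[0,0,0],[0,0,0],[0,0,0]])

```text
t: 45.32
tcp_pos: [0.5321, -0.2823, 0.0503]
orientation: [2.496, 1.908, -0.001]
contact_force: [1.0, 2.3, -0.2]
opening: 0.018
grip_force: 45.0
```

>>> apply_moves(grip=[0,0,0,0,0], linear=[[0,0,0],[0,0,0],[0,0,0],[0,0,0],[0,0,0]], turn=[[0,0,0],[0,0,0],[0,0,0],[0,0,0],[0,0,0]])

```text
t: 45.73
tcp_pos: [0.532, -0.2826, 0.0503]
orientation: [2.497, 1.907, -0.0]
contact_force: [-0.9, 1.3, 0.8]
opening: 0.0446
grip_force: 0.0
```

>>> apply_moves(grip=[0,0,0,0,0], linear=[[0,0,-0.02],[0,0,-0.05],[0,0,-0.09],[0,0,-0.13],[0,0,-0.13]], turn=[[0,0,0],[0,0,0],[0,0,0],[0,0,0],[0,0,0]])

```text
t: 46.15
tcp_pos: [0.5357, -0.2852, 0.1893]
orientation: [2.485, 1.899, 0.005]
contact_force: [1.2, -1.2, 0.8]
opening: 0.0465
grip_force: 0.0
```

>>> apply_moves(grip=[0,0,0,0,0], linear=[[0.04,0,0],[0.08,0,0],[0.12,0,0],[0.16,0,0],[0.16,0,0]], turn=[[0,0,0],[0,0,0],[0,0,0],[0,0,0],[0,0,0]])

```text
t: 46.57
tcp_pos: [0.5751, -0.1211, 0.1803]
orientation: [-2.49, -1.912, -0.004]
contact_force: [0.3, -0.3, -0.4]
opening: 0.0468
grip_force: 0.0
```

>>> apply_moves(grip=[0,0,0,0,0], linear=[[0.04,-0.03,0],[0.08,-0.06,0],[0.1,-0.08,0],[0.1,-0.08,0],[0.1,-0.08,0]], turn=[[0,0,0],[0,0,0],[0,0,0],[0,0,0],[0,0,0]])

```text
t: 46.98
tcp_pos: [0.5223, -0.0087, 0.1805]
orientation: [2.493, 1.911, 0.0]
contact_force: [-0.1, -0.6, 0.7]
opening: 0.0465
grip_force: 0.0
```

```bash
python3 - <<'E'
from h import *
c=cam('top','t6'); s=cam('side','s6')
def crop(im,u,v,w,h,f): return cv2.resize(im[v:v+h,u:u+w],(w*f,h*f),interpolation=cv2.INTER_CUBIC)
i=np.hstack([crop(c['image'],375,175,100,85,4),crop(s['image'],270,105,100,85,4)])
j=np.hstack([crop(c['image'],85,140,200,120,2),crop(s['image'],170,130,200,120,2)])
cv2.imwrite('pics/g.png',np.vstack([i,j])[:,:,::-1])
E
```

```text
(no output)
```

View pics/g.png

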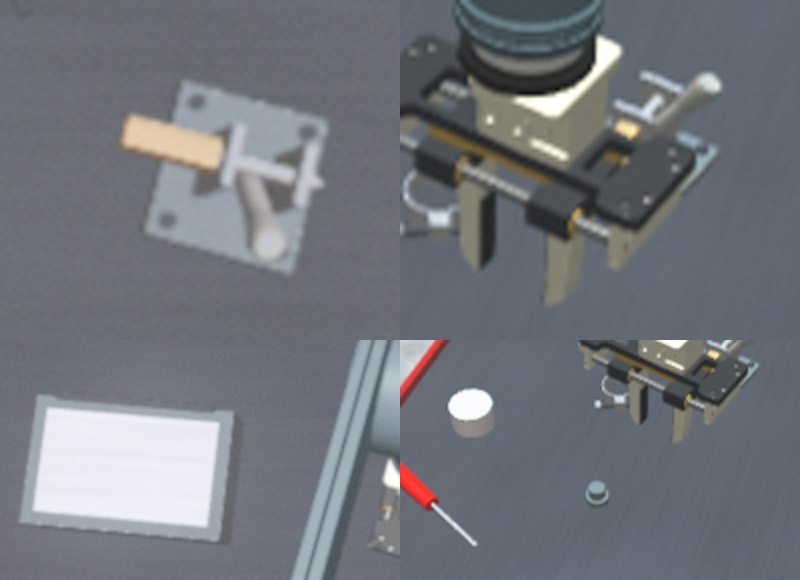

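The pin's shaft passes through both cheeks, its tip showing at about (320,182), and its handle is against the near cheek at about (225,150). The lid is shut, and both the bushing and the clamp are still in place.

```bash
python3 -c "
from workcell import bot
print(bot.close_job())"
```

```text
the job is handed in; nothing more can be done
None
```

The job is done and handed in at about 47 s: all three unions are in the small compartment and both adapters in the big one, the lid is shut, the pin is fully home through both eyelets, and the bushing and clamp were left where they were.

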